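Lock the portafilter into the club's coffee machine and switch it to warm up

ROBOT

A 6-joint arm with a two-finger parallel gripper is mounted at the origin on the work surface. World frame = base frame: x ahead of the robot, y to its left, z up, the work surface at z = 0. Lengths are in m, angles in degrees, forces in N, time in s.
With the tool pointing down it reaches from about 0.375 to 0.9 m from the base axis. Payload 3.1 kg.
Tool frame: the origin (TCP) lies midway between the tips of the shut fingers; the grasp point (between the pads) lies 19 mm behind it; z points along the fingers, y is the direction in which the jaws open and shut (so a half turn about z gives the same grasp; the last joint's range is limited). The gripper opens to 87 mm and grips with 3 to 60 N. Pads are 19 mm wide; open, the fingers measure 117 mm over their backs; the gripper's body (75 mm by 190 mm) begins 51 mm behind the grasp point.
Start: joints at [-76.003, 30.224, 82.088, -0, 67.689, -10.227], TCP at [0.256, -0.57, 0.223] pointing down, gripper open.
Joint ranges: [-176.69, 176.69], [-43.24, 126.21], [12.49, 139.97], [-82, 262], [0, 151.66], [-163.58, 163.58]. Speed limits (degrees/s): [159.86, 159.86, 180, 180, 180, 180].

INTERFACE

Orientations are given as a 3x3 rotation matrix whose columns are the frame's x, y, z axes.
In Python, from rig import bot, capture, get_calibration gives the robot as it stands.
- The arm moves only by the tool play_rows, never from a script. Its arguments are lists of equal length, an entry for each row: "fingers": the closure in counts, from 0 (fully open) to 255 (shut); "linear": the shift along the tool's x, y, z in mm, a list of three; "rot": the turn, a rotation vector about the tool's x, y, z in degrees, a list of three. A call has 1 to 20 rows; each row is the pose to reach, as a shift and turn from the pose commanded when the call began, along the tool's axes at that moment; what a row does not reach only later rows make up. A row lasts 1/10 s, in which the tool goes at most 50 mm and 8.59 degrees, less where a joint would pass 70% of its speed; a pose out of reach is approached as far as the arm can. A call with a gripper value outside its range is refused whole. The fingers move at their own pace and stop on an object; the grip force is fixed at half the most. Time passes only in rows, so rows that repeat a pose let the fingers close. It gives the time, the measured TCP pose, the force and the opening at its end, in the units of the state.
- bot.read_state(): the state, without advancing time (a new reading comes with each control period).
- capture(name): name is "scene" or "top" or "wrist"; returns the picture (400x640x3 uint8, red, green, blue); there is no depth.
- get_calibration(name): a dict with "vfov" (degrees; the focal length in pixels is half the picture's height over the tangent of half this angle, whatever the lens; pixels are square), "cx", "cy" (the principal point, pixels), "camera_from_world" (4x4, takes a point from world to camera coordinates). Camera axes: x right, y down, z forward; pixel columns grow to the right and rows downward; lengths in m; the calibration is good to about 2 mm. The wrist camera is an equidistant fisheye: a pixel r from the principal point sees the ray r / f radians off the axis. A picture is of the moment at which its call begins: read the wrist's pose just before it. get_calibration takes no time and is no camera call; for the wrist camera it gives the pose at the moment of the call.
- bot.hand_in(): hands the job in, once; it reports no verdict.
The state is a dict: "time_s": time; "joint_positions": joint angles; "qvel": joint speeds; "tau": joint torques, N m; "position": TCP position; "tcp_rot": TCP orientation; "force": force on the tool from outside, world axes, zero at the start; "moment": the same for the moment, N m; "opening": opening from 0.0 (shut) to 1.0 (fully open).
Only numpy, scipy, OpenCV 4.12 (cv2) and the standard library are available. Lean on these libraries where they do the work, as an engineer would, in place of code of your own. Each camera call takes 0.05 s, during which the arm holds its last target.

TASK

Get the club's coffee machine ready for the break between rounds: take the portafilter by its handle, lift it up into the group head with the handle at the entry position, twist it until the handle points straight out of the machine's front and let its lugs drop into their pockets so that it hangs there locked. After that, with the portafilter let go, flip the warm-up lever on top of the machine all the way to the back. Leave everything else on the cart standing where it is.

Things in the scene. Friction and masses are not known exactly. Their poses are not given: they have to be found in the camera images.
- portafilter: Bottomless portafilter, 0.26 to 0.44 kg: steel cup 64 mm across, 60 mm tall, black plastic handle on one side, 203 mm long in all. Starts standing on the cart on its flat underside. Origin: centre of the cup's underside; z is the cup's axis, up; the handle points along its own -x. Centre of mass about 15 mm from the axis on the handle's side.
- handle (a point): Middle of the portafilter's handle, the place to grasp: a bar 24 mm wide and 24 mm high, from 65 to 160 mm out from the cup's axis. This point is 120 mm out (along the portafilter's -x) and 24 mm above the cup's underside. A 12 mm thick neck joins the bar to the cup. Axes as the portafilter.
- lugs (a point): Point on the cup's axis 53 mm above its underside, level with the two bayonet lugs: one on the handle's side (-x), one opposite (+x), each 20 mm wide, 6 mm thick (50 to 56 mm above the underside), reaching 43 mm out from the axis. The rim is 7 mm above this point. Axes as the portafilter.
- group (a point): Centre of the group head's flat ceiling, where the cup's rim goes up to, 190 mm above the cart. The machine (aluminium, 170 mm wide, fixed) is upright. -x points out of its front, towards the robot, x to its rear, y to the left seen from the robot, z up. The head above is round, 53 mm radius, 50 mm tall. The drip tray below has its top 32 mm above the cart, 65 mm out in front.
- ring (a point): Centre of the lower edge of the bayonet ring under the head, 29 mm below the ceiling; axes as group. Inner radius 36.5, outer 53 mm. Two opposite gaps, 46 degrees wide, let the lugs up when the handle is in the entry direction. The cup then goes up until its rim meets the ceiling (underside 60 mm below the ceiling). Sideways play about 4 mm.
- entry (a point): Dark bar on the head's outside and top edge marking the entry direction for the handle: 60 degrees to the left (+y) of straight out front, that is portafilter yaw = group yaw - 60 degrees. From there, held up with the underside 60 to 65 mm below the ceiling, the cup is twisted 60 degrees counterclockwise seen from above; lower, a ridge blocks the lugs. A second bar marks the front.
- seat (a point): Where the portafilter's origin is when locked: on the group axis, 71 mm below the ceiling; axes as the portafilter has them when locked (handle straight out front, along -x). The lugs drop 5 mm behind the ridge into pockets when the cup is lowered here and let go; about 6 degrees of play to each side, with a stop wall past the front direction.
- lever (a joint): Angle of the warm-up lever on top of the machine: 0 = leaning 0.5 rad to the front, grows as it swings to the rear, 1.0 = end stop, leaning 0.5 rad to the rear. Starts at 0 to 0.2, stays where it is left; about 1 N at the tip moves it.
- lever_tip (a point): Centre of the lever's black ball, 26 mm across, on a 10 mm rod, 60 mm from the pivot. The pivot lies 50 mm behind the group axis (group +x) and 262 mm above the cart; its block, 70 x 50 mm, reaches 265 mm above the cart on the 240 mm high deck. It swings in the group's x-z plane. A water tank, 304 mm high, begins 140 mm behind the pivot.
- tumbler: Bystander: squat amber glass tumbler, 82 mm across, 78 mm tall; origin centre of underside. It stands left or right of the machine, where the portafilter is not.
- rook_a: Bystander: ivory plastic rook, 42 mm across, 77 mm tall; origin centre of underside.
- rook_b: Bystander: second ivory rook, same size.
- clock: Bystander: grey enamel analog game clock, 200 mm wide, 65 mm deep, 125 mm tall with the push levers; origin centre of underside.
- pad_holder: Bystander: flat tin score-pad holder with a pad, 75 x 150 mm, 28 mm tall, lying between the robot and the machine; origin centre of underside.
- sugar_tin: Bystander: closed tin jar, 70 mm across, 100 mm tall; origin centre of underside.
- jug: Bystander: steel mug, 76 mm across, 90 mm tall; origin centre of underside.
- piece_box: Bystander: wooden box for chess pieces, 110 x 200 mm, 60 mm tall; origin centre of underside.
Things that resemble listed ones, but are neither listed nor needed, are in the scene too. Leave any purple or red look-alike of the portafilter alone.

How it is judged:
By the outcome, as a careful person would: the job done as asked, in the order asked, and still so for the second after the job is handed in, with the robot touching nothing.
It also fails if it takes over 58 s, if anything falls off the work surface, if the arm or the gripper's body presses on something with over 40 N, if the wrist force passes 120 N, or if a joint passes its speed limit or range.

## Working session

There is one attempt and no reset: what is moved stays moved. The work goes in short steps, Python scripts to look and compute and a tool call to move; the robot and the scene stay as the last step left them, time stands still between calls to the robot, and variables do not carry over. Pictures are saved under pics/ and viewed, and the job is handed in when it is done.

Besides the shell and the picture viewer there is one more tool, called after "Emit:" as name(argument=value, ...), one argument or row to a line, values as JSON. play_rows: Moves the arm, as the interface text tells. Its arguments: {"type":"object","properties":{"fingers":{"type":"array"},"linear":{"type":"array"},"rot":{"type":"array"}},"required":["fingers","linear","rot"]}

```bash
ls; mkdir -p pics
python3 - <<'E'
from rig import bot,capture,get_calibration
import cv2,numpy as np
for n in ["scene","top","wrist"]:
    c=get_calibration(n); print(n,c["vfov"],c["cx"],c["cy"]); print(np.round(c["camera_from_world"],4).tolist())
    im=capture(n); np.save(f"pics/{n}0.npy",im); cv2.imwrite(f"pics/{n}0.png",im[:,:,::-1])
s=bot.read_state(); print(s)
E
```

```text
pics
scene 53.416972620810576 318.8877052086015 199.62385457002225
[[-0.1359, 0.9906, -0.0149, 0.0452], [0.6244, 0.0739, -0.7776, -0.1467], [-0.7692, -0.115, -0.6286, 1.7779], [0.0, 0.0, 0.0, 1.0]]
top 52.22276353060026 318.4481013006148 195.4644822964595
[[-0.0165, -0.9998, -0.0065, 0.0177], [-0.9936, 0.0172, -0.1116, 0.4828], [0.1117, 0.0047, -0.9937, 1.3319], [0.0, 0.0, 0.0, 1.0]]
wrist 65.70646984690485 323.03456085703374 205.30563051300345
[[0.4107, -0.9118, -0.0023, -0.6232], [-0.8845, -0.3991, 0.2415, -0.0301], [-0.2211, -0.0971, -0.9704, 0.3899], [0.0, 0.0, 0.0, 1.0]]
{'time_s': 0.15, 'joint_positions': array([-7.60014266e+01,  3.02668983e+01,  8.21389427e+01, -1.25439172e-03,
        6.76918573e+01, -1.02263236e+01]), 'qvel': array([ 0.0443949 , -0.15318183, -0.19347125, -0.11707489, -0.00573887,
        0.03027126]), 'tau': array([ 4.20737051e-04, -4.40431166e+01, -1.76843691e+01,  6.33185939e-02,
        5.52638085e-02, -8.67020367e-05]), 'position': array([ 0.25634041, -0.56938828,  0.22179788]), 'tcp_rot': array([[ 9.11938548e-01,  4.10326574e-01, -4.32126780e-04],
       [ 4.10326704e-01, -9.11937100e-01,  1.64961730e-03],
       [ 2.82809372e-04, -1.68166276e-03, -9.99998546e-01]]), 'force': array([ 0.57809282, -0.4454442 ,  0.01515533]), 'moment': array([-0.01833972, -0.00684373,  0.01127023]), 'opening': 1.0022200095044222}
```

View pics/scene0.png

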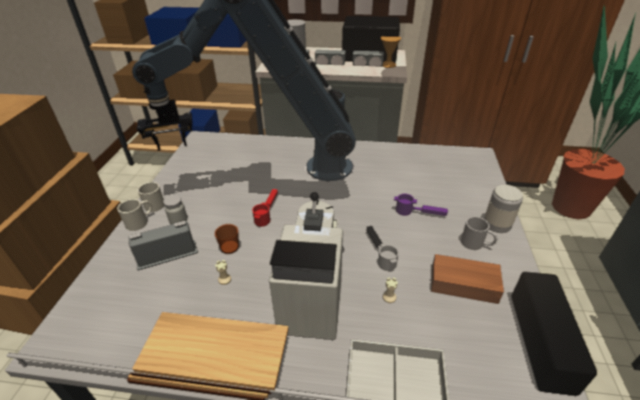

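View pics/top0.png

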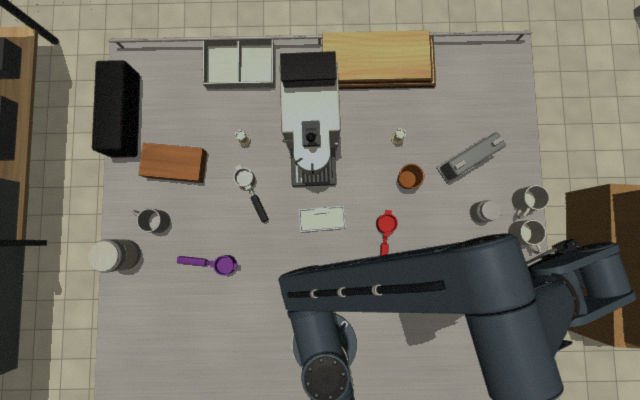

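View pics/wrist0.png

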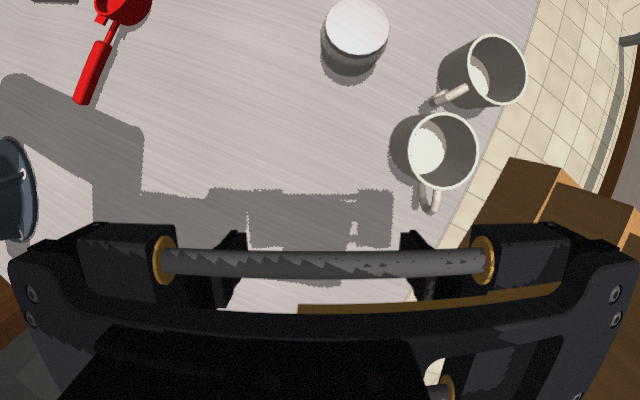

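The scene holds three portafilter look-alikes. In the top view they are a steel cup with a black handle at about (244,178)–(263,218), a red one at (387,225) and a purple one at (225,265). Only the steel and black one fits the description. I'll confirm it in an enlarged crop and measure it there.

```bash
cat > h.py <<'E'
import numpy as np,cv2
from rig import bot,capture,get_calibration
class Cam:
    def __init__(s,n,c=None):
        c=c or get_calibration(n); s.n=n; s.T=np.array(c["camera_from_world"]); s.cx,s.cy=c["cx"],c["cy"]; s.f=200/np.tan(np.radians(c["vfov"]/2)); s.R=s.T[:3,:3]; s.o=-s.R.T@s.T[:3,3]
    def proj(s,P):
        P=np.atleast_2d(P); q=P@s.R.T+s.T[:3,3]
        if s.n=="wrist":
            r=np.hypot(q[:,0],q[:,1]); th=np.arctan2(r,q[:,2]); k=s.f*th/np.maximum(r,1e-9)
        else: k=s.f/q[:,2]
        return np.c_[s.cx+k*q[:,0],s.cy+k*q[:,1]]
    def ray(s,u,v):
        x,y=(u-s.cx)/s.f,(v-s.cy)/s.f
        if s.n=="wrist":
            th=np.hypot(x,y); k=np.sin(th)/max(th,1e-9); d=np.array([x*k,y*k,np.cos(th)])
        else: d=np.array([x,y,1.])
        d=s.R.T@d; return s.o,d/np.linalg.norm(d)
    def atz(s,u,v,z):
        o,d=s.ray(u,v); return o+d*(z-o[2])/d[2]
def tri(obs):
    A=np.zeros((3,3));b=np.zeros(3)
    for c,u,v in obs:
        o,d=c.ray(u,v); M=np.eye(3)-np.outer(d,d); A+=M;b+=M@o
    p=np.linalg.solve(A,b); return p,[float(np.linalg.norm(c.proj(p)[0]-[u,v])) for c,u,v in obs]
def crop(im,x0,y0,w,h,k,fn):
    c=cv2.resize(im[y0:y0+h,x0:x0+w],None,fx=k,fy=k,interpolation=cv2.INTER_CUBIC)
    for i in range(0,w,10):
        cv2.line(c,(i*k,0),(i*k,6),(255,0,0),1)
        if i%20==0: cv2.putText(c,str(x0+i),(i*k,18),0,.4,(0,0,255),1)
    for i in range(0,h,10):
        cv2.line(c,(0,i*k),(6,i*k),(255,0,0),1)
        if i%20==0: cv2.putText(c,str(y0+i),(8,i*k+4),0,.4,(0,0,255),1)
    cv2.imwrite(fn,np.ascontiguousarray(c[:,:,::-1]))
E
python3 - <<'E'
from h import *
t=np.load("pics/top0.npy");s=np.load("pics/scene0.npy")
crop(t,220,80,130,160,5 if 0 else 4,"pics/tc0.png") if 0 else crop(t,225,95,130,140,4,"pics/tc0.png")
crop(s,260,180,160,130,5 if 0 else 4,"pics/sc0.png")
T=Cam("top")
for n,p,z in [("cup",(244,178),.06),("handleend",(263,218),.024),("head",(312,158),.24),("tumbler",(410,176),.078),("rl",(243,138),.07),("rr",(399,136),.07)]: print(n,T.atz(*p,z))
E
```

```text
cup [0.54099478 0.2517876  0.06      ]
handleend [0.41128963 0.1949068  0.024     ]
head [0.56630276 0.02507332 0.24      ]
tumbler [ 0.53525338 -0.28623533  0.078     ]
rl [0.67216984 0.25369534 0.07      ]
rr [ 0.66955268 -0.25756375  0.07      ]
```

View pics/tc0.png

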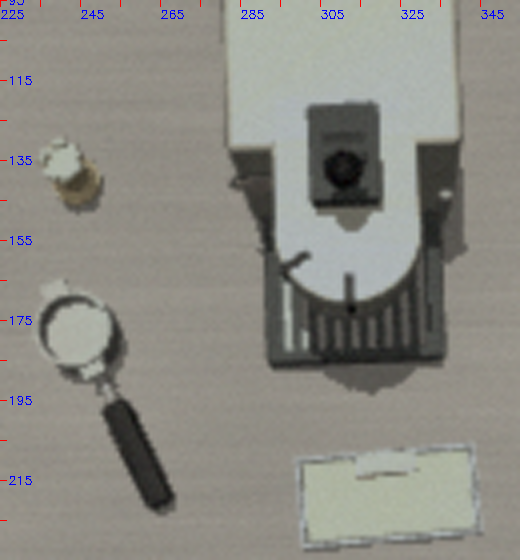

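View pics/sc0.png

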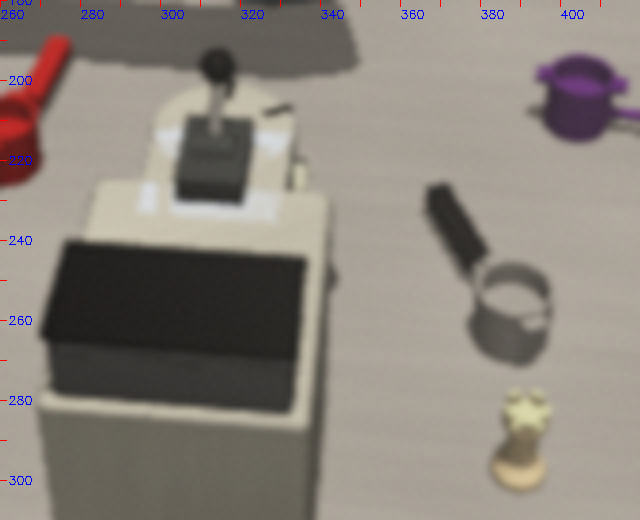

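The crop shows a steel cup with a black handle standing left of the machine, the cup centred at about (244,177) and the handle end at about (265,220), so this is the one meant. The tumbler is on the right at (410,176). In the same crop the front mark is at about (312,168), the entry mark at (299,160) and the lever ball at (310,137). Next I'll work out the camera mount and plan a first look from the wrist.

Run:
```python
from h import *
s=bot.read_state();W=Cam("wrist");S=Cam("scene");T=Cam("top")
R=s["tcp_rot"]
print("cam in tool mm",1000*R.T@(W.o-s["position"]),"cam axes in tool\n",np.round(R.T@W.R.T,3))
print("S",S.o,"T",T.o)
for n,a,b in [("ball",(310.5,137),(315,196)),("cuprim",(244,177),(389,272)),]:
    print(n,tri([(T,*a),(S,*b)]))
for n,p in [("frontmark",(312,171)),("entry",(296,163)),("deckL",(282,131)),("deckR",(339,130))]: print(n,T.atz(*p,.24))
```

```text
cam in tool mm [  65.09900474   -0.54286895 -162.45595206] cam axes in tool
 [[ 0.    -0.97  -0.242]
 [ 1.     0.001 -0.   ]
 [ 0.    -0.242  0.97 ]]
S [1.46534154 0.17048129 1.0040683 ] T [0.33131513 0.00323316 1.37753629]
ball (array([0.60744675, 0.02910457, 0.31479558]), [0.8776167423215893, 0.8377433719113933])
cuprim (array([ 0.55841939,  0.26822637, -0.0273146 ]), [0.013441550728617937, 0.013909435906162414])
frontmark [0.52897077 0.02562469 0.24      ]
entry [0.55271883 0.07059096 0.24      ]
deckL [0.64627891 0.10964311 0.24      ]
deckR [ 0.64621898 -0.05323226  0.24      ]
```

```bash
cat >> h.py <<'E'
def Rdown(yaw):
    a=np.radians(yaw); x=np.array([np.cos(a),np.sin(a),0]); z=np.array([0,0,-1.]); return np.c_[x,np.cross(z,x),z]
def rel(P,Rt,base=None):
    from scipy.spatial.transform import Rotation as Ro
    s=bot.read_state(); p0,R0=(s["position"],s["tcp_rot"]) if base is None else base
    rv=Ro.from_matrix(R0.T@Rt).as_rotvec(degrees=True)
    print("linear",np.round(1000*R0.T@(np.array(P)-p0),1).tolist(),"rot",np.round(rv,2).tolist())
E
python3 - <<'E'
from h import *
rel([.6,.1,.42],Rdown(180))
E
```

```text
linear [588.1, -469.8, -197.2] rot [-0.01, -0.14, -155.77]
```

Emit:
play_rows(
  fingers=[0,0,0,0,0,0,0,0,0,0,0,0,0,0,0,0,0,0,0,0],
  linear=[
    [0,0,-50],
    [0,0,-100],
    [0,0,-150],
    [0,0,-197],
    [588,-470,-197],
    [588,-470,-197],
    [588,-470,-197],
    [588,-470,-197],
    [588,-470,-197],
    [588,-470,-197],
    [588,-470,-197],
    [588,-470,-197],
    [588,-470,-197],
    [588,-470,-197],
    [588,-470,-197],
    [588,-470,-197],
    [588,-470,-197],
    [588,-470,-197],
    [588,-470,-197],
    [588,-470,-197],
  ],
  rot=[
    [0,0,-8],
    [0,0,-16],
    [0,0,-24],
    [0,0,-32],
    [0,0,-40],
    [0,0,-48],
    [0,0,-56],
    [0,0,-64],
    [0,0,-72],
    [0,0,-80],
    [0,0,-88],
    [0,0,-96],
    [0,0,-104],
    [0,0,-112],
    [0,0,-120],
    [0,0,-128],
    [0,0,-136],
    [0,0,-144],
    [0,0,-152],
    [0,0,-155.8],
  ],
)

```text
time_s: 2.15
position: [0.6012, 0.1054, 0.4182]
tcp_rot: [[-1.0, -0.011, -0.0], [-0.011, 1.0, 0.003], [0.0, 0.003, -1.0]]
force: [-0.3, -0.0, 0.6]
opening: 0.997
```

Run:
```python
from h import *
import pickle
s=bot.read_state(); c=get_calibration("wrist"); im=capture("wrist")
pickle.dump((s,c,im),open("pics/w1.pkl","wb")); cv2.imwrite("pics/w1.png",im[:,:,::-1])
print(s["time_s"],s["position"],s["joint_positions"]); print(np.round(s["tcp_rot"],4))
im=capture("top");np.save("pics/top1.npy",im)
```

```text
2.15 [0.60120758 0.10544269 0.4182292 ] [ -0.60792965  20.41159869  67.76666844   0.15307656  91.8491494
 -91.22624274]
[[-9.999e-01 -1.090e-02 -5.000e-04]
 [-1.090e-02  9.999e-01  2.700e-03]
 [ 4.000e-04  2.700e-03 -1.000e+00]]
```

View pics/w1.png

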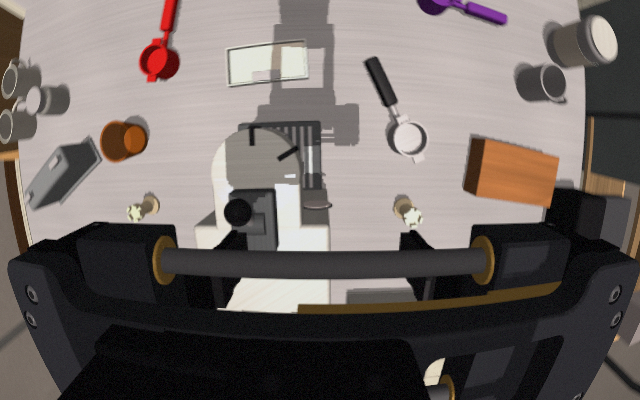

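Run:
```python
from h import *
import pickle
s,c,im=pickle.load(open("pics/w1.pkl","rb"))
crop(im,195,110,150,130,5,"pics/w1a.png")
crop(im,350,45,90,125,4,"pics/w1b.png")
```

```text
(no output)
```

View pics/w1a.png

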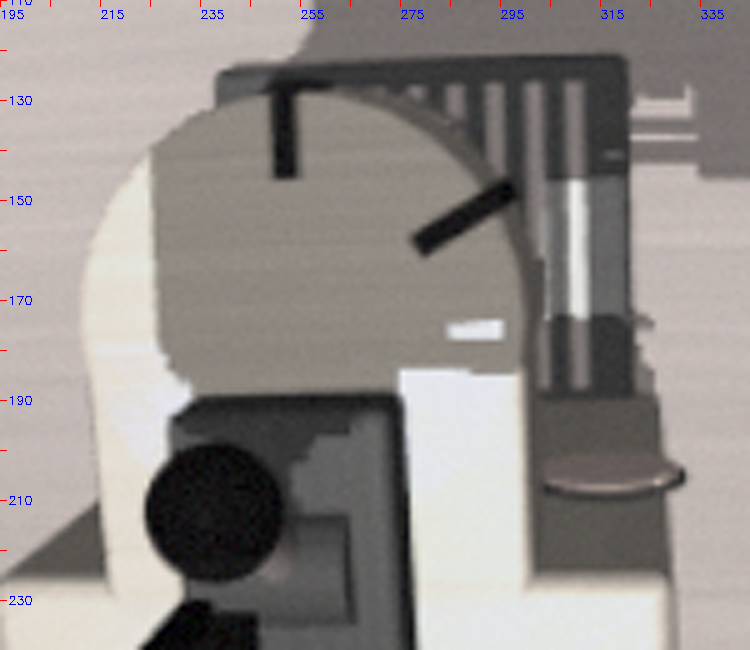

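View pics/w1b.png

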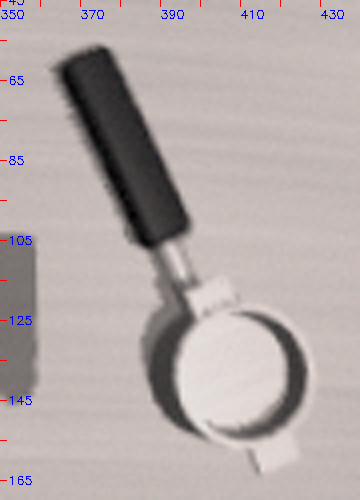

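Emit:
play_rows(
  fingers=[0,0,0,0],
  linear=[
    [-10,50,0],
    [-10,95,0],
    [-10,95,0],
    [-10,95,0],
  ],
  rot=[
    [0,0,0],
    [0,0,0],
    [0,0,0],
    [0,0,0],
  ],
)

```text
time_s: 2.65
position: [0.6094, 0.1946, 0.4193]
tcp_rot: [[-1.0, 0.0, -0.001], [0.0, 1.0, -0.001], [0.001, -0.001, -1.0]]
force: [-0.0, -0.1, -0.3]
opening: 1.002
```

Run:
```python
from h import *
import pickle
s=bot.read_state(); c=get_calibration("wrist"); im=capture("wrist")
pickle.dump((s,c,im),open("pics/w2.pkl","wb")); cv2.imwrite("pics/w2.png",im[:,:,::-1])
print(s["time_s"],s["position"],s["qvel"].max()); 
s1,c1,im1=pickle.load(open("pics/w1.pkl","rb")); print(s1["qvel"])
crop(im,120,100,150,130,5,"pics/w2a.png")
crop(im,280,45,90,125,4,"pics/w2b.png")
```

```text
2.65 [0.60935118 0.19458857 0.41930513] 0.24460327883015498
[ -1.26406313  -0.1901293    0.31922536  -4.22908555   1.90008122
 -35.31224422]
```

View pics/w2.png

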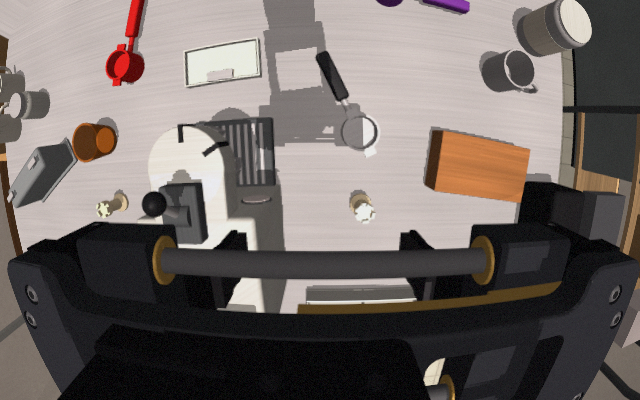

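View pics/w2a.png

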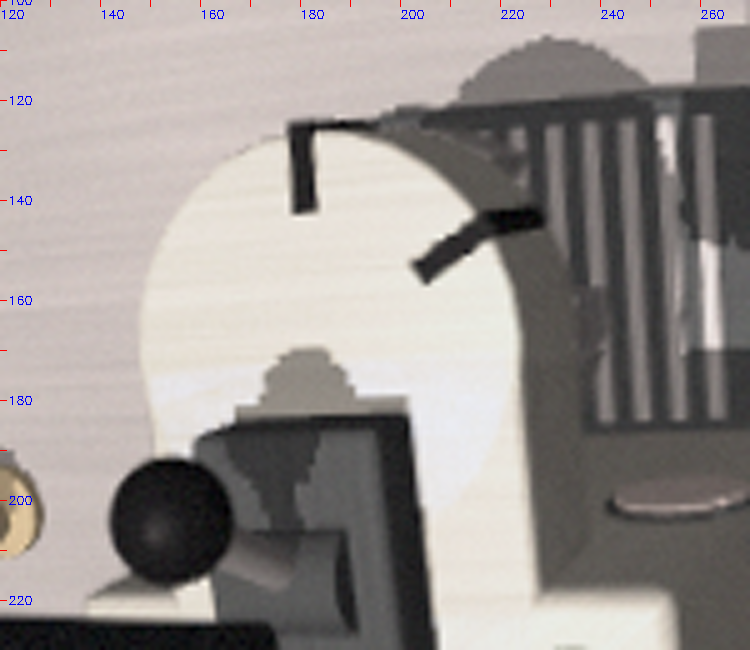

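View pics/w2b.png

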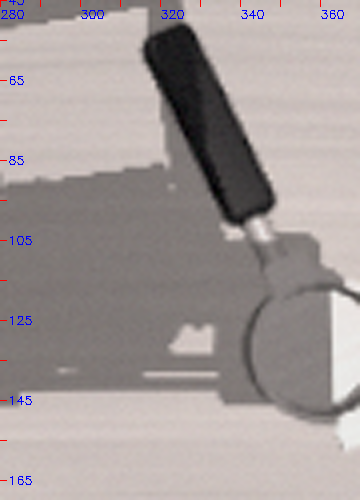

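```bash
cat > fit.py <<'E'
from h import *
import pickle
from scipy.optimize import least_squares
cams={}; ims={}
for n in ("w1","w2"):
    s,c,im=pickle.load(open(f"pics/{n}.pkl","rb")); cams[n]=Cam("wrist",c); ims[n]=im
cams["top"]=Cam("top"); ims["top"]=np.load("pics/top0.npy")
# group fit: circle points in z=.24 plane; each back-projected, distance to centre = 53mm
circ={"w2":[(148,165),(156,142),(168,130.4),(200,130.4),(214,141.6),(221,152),(224,166)],
 "w1":[(211.4,166),(217,150),(225,140.4),(237,131.6),(261,128.4),(275,132),(287,140),(295,150),(300,168)]}
def gfit(names,zfree=False):
    def res(p):
        z=p[2] if zfree else .24
        return np.array([np.hypot(*(cams[n].atz(*q,z)[:2]-p[:2]))-.053 for n in names for q in circ[n]])
    r=least_squares(res,[.58,.027,.24][:3 if zfree else 2],loss="soft_l1",f_scale=.002); return r.x,np.abs(r.fun).max()*1000
for k in (["w1"],["w2"],["w1","w2"]): print(k,gfit(k))
print("zfree",gfit(["w1","w2"],True))
g=gfit(["w1","w2"])[0]
for n,q in (("w1",[(252,145.6),(252,128),(279,159),(297.6,147.6)]),("w2",[(180.8,142.4),(180,125.6),(204,154.4),(217.4,143.6)])):
    g1=gfit([n])[0]
    for a in q:
        d=cams[n].atz(*a,.24)[:2]-g1; print(n,a,np.degrees(np.arctan2(-d[1],-d[0])).round(1),np.hypot(*d).round(4))
print("ball",tri([(cams["w1"],238,212.4),(cams["w2"],154.4,204)]), tri([(cams["top"],310.5,137),(cams["w2"],154.4,204)]))
E
python3 fit.py
python3 - <<'E'
from h import *
import pickle
im=pickle.load(open("pics/w2.pkl","rb"))[2]; crop(im,300,40,100,130,6 if 0 else 5,"pics/w2c.png")
E
```

```text
['w1'] (array([0.58501846, 0.02934512]), np.float64(1.2115478358172282))
['w2'] (array([0.58623895, 0.02921563]), np.float64(0.7701157589398224))
['w1', 'w2'] (array([0.58547951, 0.02924857]), np.float64(1.045429626663673))
zfree (array([0.58539881, 0.02879494, 0.23865132]), np.float64(1.0337747228393521))
w1 (252, 145.6) 4.5 0.0332
w1 (252, 128) 2.6 0.0528
w1 (279, 159) -57.5 0.033
w1 (297.6, 147.6) -57.9 0.0573
w2 (180.8, 142.4) 3.5 0.0347
w2 (180, 125.6) 2.5 0.0547
w2 (204, 154.4) -55.6 0.0336
w2 (217.4, 143.6) -55.7 0.0546
ball (array([0.60809914, 0.02887081, 0.31562231]), [0.17258691393603645, 0.15944042630938227]) (array([0.60860746, 0.02684651, 0.31226813]), [0.054660901965827347, 0.145003884632744])
```

View pics/w2c.png

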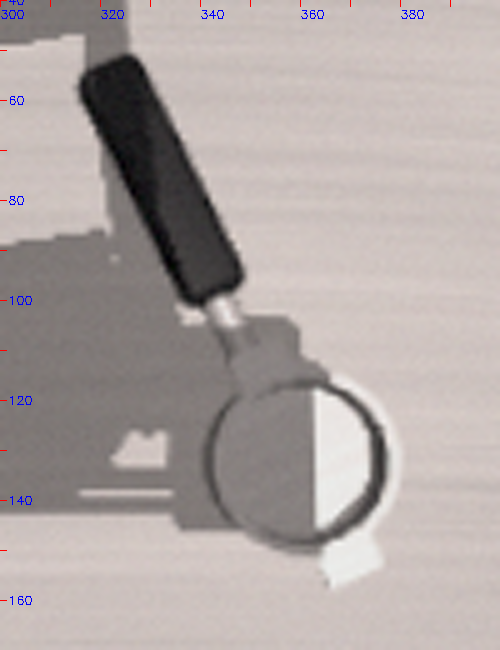

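```bash
cat > pf.py <<'E'
from fit import *
T=cams["top"]
def ang(a,b,z,c=T):
    d=c.atz(*b,z)-c.atz(*a,z); return np.degrees(np.arctan2(d[1],d[0])).round(2)
print("tray",ang((335.5,184.5),(292,186.2),.032)-90,"deck",ang((339.5,129.5),(281.25,131.25),.24)-90)
w1=cams["w1"];w2=cams["w2"]
print("w1 deck front L/R",ang((195,226.5),(328,225),.24,w1)-90, "tray w1",ang((239,124.5),(320,121.5),.032,w1)-90)
print("w1 tray left edge",ang((320.5,130),(321.5,188),.032,w1))
# portafilter w2 origin(300,40)x5
P=lambda x,y:(300+x/5,40+y/5)
W1=lambda x,y:(350+x/4,45+y/4)
rim=[P(203,465),P(225,405),P(300,378),P(384,440),P(386,490),P(300,548),P(240,525)]
def res(p,z=.06): return [np.hypot(*(w2.atz(*q,z)[:2]-p[:2]))-p[2] for q in rim]
r=least_squares(res,[.54,.25,.032]); print("rim w2",r.x,np.abs(r.fun).max())
for n,c,q in (("w2",w2,[P(108,68),P(220,290)]),("w1",w1,[W1(80,55),W1(162,235)])):
    a,b=[c.atz(*x,.036) for x in q]; d=b-a; print(n,"handle ends",a,b,"len",np.hypot(*d[:2]),"yaw",np.degrees(np.arctan2(d[1],d[0])))
print("tri ends",tri([(w2,*P(108,68)),(w1,*W1(80,55))]),tri([(w2,*P(220,290)),(w1,*W1(162,235))]))
E
python3 pf.py | tail -12
```

```text
w2 (180.8, 142.4) 3.5 0.0347
w2 (180, 125.6) 2.5 0.0547
w2 (204, 154.4) -55.6 0.0336
w2 (217.4, 143.6) -55.7 0.0546
ball (array([0.60809914, 0.02887081, 0.31562231]), [0.17258691393603645, 0.15944042630938227]) (array([0.60860746, 0.02684651, 0.31226813]), [0.054660901965827347, 0.145003884632744])
tray 1.2600000000000051 deck 0.7099999999999937
w1 deck front L/R 1.7900000000000063 tray w1 1.3499999999999943
w1 tray left edge 1.58
rim w2 [0.5465612  0.25586468 0.03020333] 0.0018401492319797992
w2 handle ends [0.40579064 0.19209891 0.036     ] [0.48633155 0.23109206 0.036     ] len 0.08948353845439039 yaw 25.833523579370095
w1 handle ends [0.40464515 0.18708668 0.036     ] [0.48470302 0.224505   0.036     ] len 0.08837077974684356 yaw 25.05095987981713
tri ends (array([0.39727642, 0.19195069, 0.00362423]), [0.1881332365989322, 0.18728939243524076]) (array([ 0.48126492,  0.23400275, -0.00738534]), [0.29047542291799494, 0.286689914767678])
```

Run:
```python
from h import *
rel([.562,.263,.22],Rdown(205))
```

```text
linear [47.5, 69.4, 199.4] rot [-0.06, -0.05, -25.07]
```

Emit:
play_rows(
  fingers=[0,0,0,0,0,0,0,0,0],
  linear=[
    [10,15,40],
    [20,30,80],
    [30,45,120],
    [40,60,160],
    [47.5,69.5,199],
    [47.5,69.5,199],
    [47.5,69.5,199],
    [47.5,69.5,199],
    [47.5,69.5,199],
  ],
  rot=[
    [0,0,-6],
    [0,0,-12],
    [0,0,-18],
    [0,0,-24],
    [0,0,-25],
    [0,0,-25],
    [0,0,-25],
    [0,0,-25],
    [0,0,-25],
  ],
)

```text
time_s: 3.6
position: [0.5646, 0.2639, 0.2234]
tcp_rot: [[-0.907, -0.421, 0.005], [-0.421, 0.907, 0.001], [-0.005, -0.001, -1.0]]
force: [-0.3, -0.1, 0.5]
opening: 0.998
```

Run:
```python
from h import *
import pickle
s=bot.read_state(); c=get_calibration("wrist"); im=capture("wrist")
pickle.dump((s,c,im),open("pics/w3.pkl","wb")); cv2.imwrite("pics/w3.png",im[:,:,::-1])
print(s["time_s"],s["position"],abs(s["qvel"]).max(),s["joint_positions"]); 
crop(im,230,0,170,240,3,"pics/w3a.png")
im=capture("top");np.save("pics/top3.npy",im); im=capture("scene");np.save("pics/scene3.npy",im)
```

```text
3.6 [0.5645925  0.26386078 0.22338761] 0.6070396150131222 [ 1.47962489e+01  2.99028870e+01  8.25546262e+01 -1.54280323e-02
  6.72215622e+01 -1.00122495e+02]
```

View pics/w3a.png

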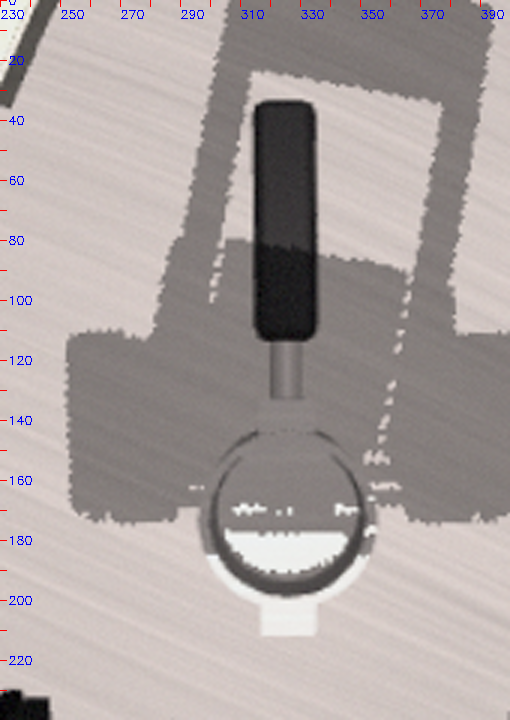

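Run:
```python
from h import *
import pickle
s,c,im=pickle.load(open("pics/w3.pkl","rb")); C=Cam("wrist",c)
R=s["tcp_rot"];p=s["position"]
f=lambda u,v,z:np.round(1000*R.T@(C.atz(u,v,z)-p),1)
for n,u,v,z in [("far end top",325.3,33.5,.036),("near end top",325.3,113.3,.036),("near bottom",325.3,113.3,.012),("L edge",315.3,70,.024),("R edge",335.3,70,.024),("lug+ end",326.3,211.5,.056),("lug- end",325.3,133,.056),("rim bottom",325.3,199.5,.06),("rim L",296,172,.06),("rim R",354.7,172,.06)]:
    q=C.atz(u,v,z); print(n,f(u,v,z),q.round(4))
```

```text
far end top [178.1   3.1 186.4] [0.4028 0.1919 0.036 ]
near end top [ 84.7   3.2 186.9] [0.4875 0.2313 0.036 ]
near bottom [ 85.9   3.3 210.9] [0.4864 0.2309 0.012 ]
L edge [136.6  -8.3 198.7] [0.4453 0.199  0.024 ]
R edge [136.7  14.7 198.6] [0.4355 0.2199 0.024 ]
lug+ end [-23.1   4.3 167.5] [0.5847 0.2777 0.056 ]
lug- end [ 62.6   3.  167. ] [0.5074 0.2404 0.056 ]
rim bottom [ -8.6   3.1 163.4] [0.572  0.2705 0.06  ]
rim L [ 21.4 -28.1 163.3] [0.5579 0.2296 0.06  ]
rim R [ 21.5  34.3 163.2] [0.5315 0.2861 0.06  ]
```

Run:
```python
from h import *
import pickle
s,c,im=pickle.load(open("pics/w3.pkl","rb")); C=Cam("wrist",c)
R=s["tcp_rot"];p=s["position"]; yaw=np.degrees(np.arctan2(R[1,0],R[0,0]))%360; print("yaw",yaw)
s2,c2,im2=pickle.load(open("pics/w2.pkl","rb")); C2=Cam("wrist",c2)
print(tri([(C,325.3,33.5),(C2,321.6,53.6)]))
ax=(C.atz(325.6,(211.5+133)/2,.056)); 
lp=C.atz(326.3,211.5,.056);lm=C.atz(325.3,133,.056);fe=C.atz(325.3,33.5,.036)
d=lp-fe; yp=np.degrees(np.arctan2(d[1],d[0])); print("pf yaw",yp)
u=np.array([np.cos(np.radians(yp)),np.sin(np.radians(yp))])
cup=np.mean([lp[:2]-.043*u,lm[:2]+.043*u,fe[:2]+.16*u],axis=0); print("cup",cup)
for r in (.12,.11):
    t=cup-r*u; print(r,t)
    rel([*t,.10],Rdown(yp+180)); rel([*t,.005],Rdown(yp+180))
```

```text
yaw 204.92487043531372
(array([0.40641111, 0.19252621, 0.04389212]), [1.2193145482867882, 0.771811273443474])
pf yaw 25.256306637583364
cup [0.54652084 0.25941169]
0.12 [0.43799186 0.20821149]
linear [137.6, 2.3, 121.8] rot [-0.04, 0.17, -0.28]
linear [137.9, 2.4, 216.8] rot [-0.04, 0.17, -0.28]
0.11 [0.44703594 0.21247818]
linear [127.6, 2.3, 121.8] rot [-0.04, 0.17, -0.28]
linear [127.9, 2.4, 216.8] rot [-0.04, 0.17, -0.28]
```

Emit:
play_rows(
  fingers=[0,0,0,0,0,0,0,0,0,0,0,0,0,0,0,0,0],
  linear=[
    [43,1,0],
    [86,2,0],
    [128,3,30],
    [128,3,75],
    [128,3,120],
    [128,3,145],
    [128,3,170],
    [128,3,190],
    [128,3,205],
    [128,3,212],
    [128,3,217],
    [128,3,217],
    [128,3,217],
    [128,3,217],
    [128,3,217],
    [128,3,217],
    [128,3,217],
  ],
  rot=[
    [0,0.2,-0.3],
    [0,0.2,-0.3],
    [0,0.2,-0.3],
    [0,0.2,-0.3],
    [0,0.2,-0.3],
    [0,0.2,-0.3],
    [0,0.2,-0.3],
    [0,0.2,-0.3],
    [0,0.2,-0.3],
    [0,0.2,-0.3],
    [0,0.2,-0.3],
    [0,0.2,-0.3],
    [0,0.2,-0.3],
    [0,0.2,-0.3],
    [0,0.2,-0.3],
    [0,0.2,-0.3],
    [0,0.2,-0.3],
  ],
)

```text
time_s: 5.45
position: [0.4451, 0.213, 0.0038]
tcp_rot: [[-0.904, -0.428, -0.003], [-0.428, 0.904, -0.001], [0.003, -0.0, -1.0]]
force: [-0.2, 0.4, 1.1]
opening: 0.998
```

Run:
```python
from h import *
s=bot.read_state(); print(s["time_s"],s["position"],s["force"],s["opening"]); print(s["tcp_rot"].round(4))
im=capture("wrist"); cv2.imwrite("pics/w4.png",im[:,:,::-1]); im=capture("scene"); crop(im,300,150,160,130,4,"pics/s4.png")
```

```text
5.45 [0.44514667 0.21303928 0.00378753] [-0.17497847  0.41107584  1.10834   ] 0.9978433444110073
[[-9.039e-01 -4.278e-01 -2.700e-03]
 [-4.278e-01  9.039e-01 -1.400e-03]
 [ 3.100e-03 -1.000e-04 -1.000e+00]]
```

View pics/w4.png

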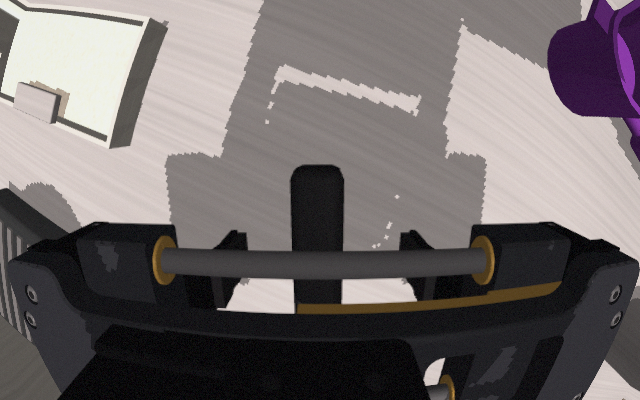

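View pics/s4.png

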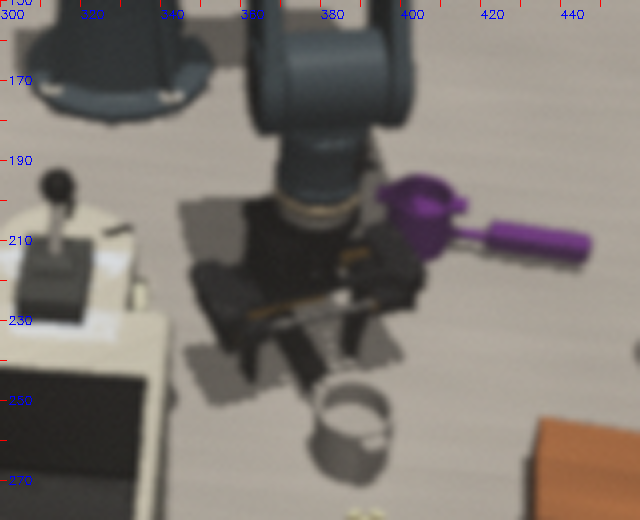

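The handle is centred between the fingers at columns 291–344, so I'll close on it and lift a little as a test.

Emit:
play_rows(
  fingers=[255,255,255,255,255,255,255,255,255,255,255,255,255,255],
  linear=[
    [0,0,0],
    [0,0,0],
    [0,0,0],
    [0,0,0],
    [0,0,0],
    [0,0,0],
    [0,0,0],
    [0,0,-5],
    [0,0,-10],
    [0,0,-20],
    [0,0,-30],
    [0,0,-40],
    [0,0,-40],
    [0,0,-40],
  ],
  rot=[
    [0,0,0],
    [0,0,0],
    [0,0,0],
    [0,0,0],
    [0,0,0],
    [0,0,0],
    [0,0,0],
    [0,0,0],
    [0,0,0],
    [0,0,0],
    [0,0,0],
    [0,0,0],
    [0,0,0],
    [0,0,0],
  ],
)

```text
time_s: 6.95
position: [0.4453, 0.2131, 0.044]
tcp_rot: [[-0.904, -0.428, -0.002], [-0.428, 0.904, -0.001], [0.003, -0.0, -1.0]]
force: [-0.6, 0.7, -2.8]
opening: 0.271
```

Run:
```python
from h import *
s=bot.read_state(); print(s["time_s"],s["position"],s["force"],s["moment"],s["opening"]); print(s["tcp_rot"].round(4))
im=capture("top"); np.save("pics/top5.npy",im); crop(im,225,140,80,90,6,"pics/t5.png"); im=capture("scene"); np.save("pics/scene5.npy",im);crop(im,320,180,110,100,6,"pics/s5.png")
```

```text
6.95 [0.44527021 0.21312175 0.04404582] [-0.6182816   0.71281713 -2.77899456] [-0.01539366  0.20231824 -0.00998826] 0.2709163035924404
[[-9.039e-01 -4.278e-01 -2.400e-03]
 [-4.278e-01  9.039e-01 -1.300e-03]
 [ 2.700e-03 -1.000e-04 -1.000e+00]]
```

View pics/t5.png

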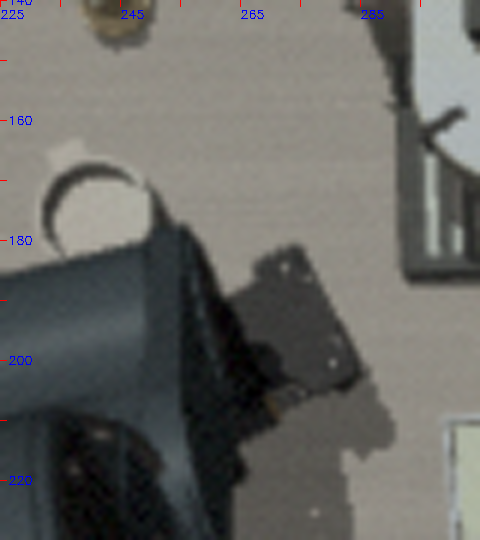

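View pics/s5.png

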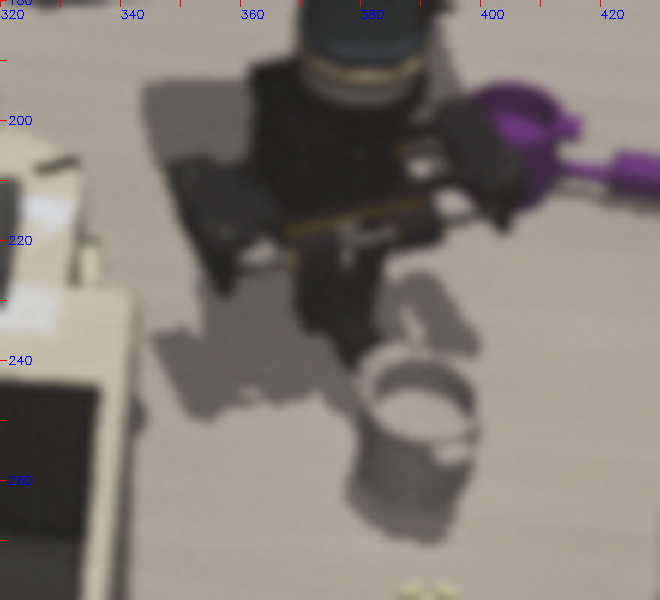

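```bash
cat >> h.py <<'E'
def pfpose(droop=0,out=.1115,zg=.0202,lat=0.,s=None):
    """portafilter pose R,origin from the tool; droop deg positive = cup down"""
    s=s or bot.read_state(); R=s["tcp_rot"];p=s["position"]
    a=np.radians(droop)
    # tool frame: pf x = -tool x (tilted), pf z = -tool z ; rotate about tool y at the grasp point (0,0,-19)
    x=np.array([-np.cos(a),0,np.sin(a)]); z=np.array([-np.sin(a),0,-np.cos(a)])
    Rp=np.c_[x,np.cross(z,x),z]
    g=np.array([0,lat,-.019]); o=g+out*x-zg*z-0*z
    # handle height at grasp: zg + .0 (TCP height over table at grasp was .0038 -> grasp pt .0228)
    return R@Rp,p+R@o
def overlay(im,C,Rp,o,col):
    t=np.linspace(0,2*np.pi,60)
    im=im
    for r,z in ((.032,.06),(.032,0.)):
        q=C.proj(np.c_[r*np.cos(t),r*np.sin(t),z+0*t]@Rp.T+o)
        cv2.polylines(im,[np.int32(q*16*6)],True,col,1,cv2.LINE_AA,4)
    for sg in (-1,1):
        q=C.proj(np.array([[sg*.03,-.01,.056],[sg*.043,-.01,.056],[sg*.043,.01,.056],[sg*.03,.01,.056]])@Rp.T+o)
        cv2.polylines(im,[np.int32(q*16*6)],True,col,1,cv2.LINE_AA,4)
def ov(im,name,x0,y0,w,h,fn,poses):
    k=6; big=cv2.resize(im,None,fx=k,fy=k,interpolation=cv2.INTER_CUBIC).copy(); C=Cam(name)
    for (Rp,o),col in poses: overlay(big,C,Rp,o,col)
    cv2.imwrite(fn,big[y0*k:(y0+h)*k,x0*k:(x0+w)*k,::-1])
E
python3 - <<'E'
from h import *
S=np.load("pics/scene5.npy");T=np.load("pics/top5.npy")
po=[(pfpose(0,zg=.0228),(255,0,0)),(pfpose(8,zg=.0228),(0,255,0))]
ov(S,"scene",350,220,60,60,"pics/o5s.png",po); ov(T,"top",225,150,60,50,"pics/o5t.png",po)
a=cv2.imread("pics/o5s.png");b=cv2.imread("pics/o5t.png"); b=cv2.copyMakeBorder(b,0,60,0,0,cv2.BORDER_CONSTANT); cv2.imwrite("pics/o5.png",np.hstack([a,b]))
E
```

```text
(no output)
```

View pics/o5.png

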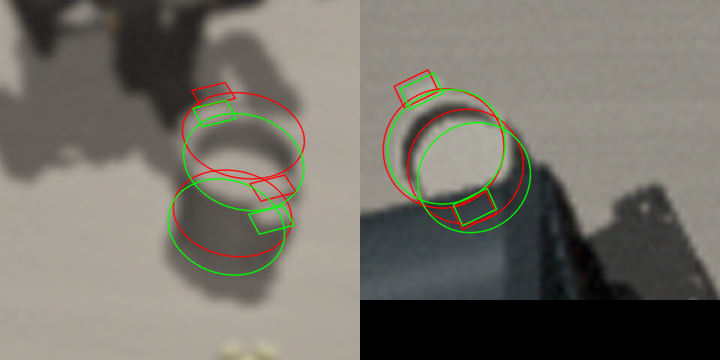

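Run:
```python
from h import *
S=np.load("pics/scene0.npy");T=np.load("pics/top0.npy")
a=np.radians(25.3); Rp=np.array([[np.cos(a),-np.sin(a),0],[np.sin(a),np.cos(a),0],[0,0,1.]]); o=np.array([.5465,.2594,0])
po=[((Rp,o),(255,0,0))]
ov(S,"scene",350,220,60,60,"pics/o0s.png",po); ov(T,"top",225,150,60,50,"pics/o0t.png",po)
a=cv2.imread("pics/o0s.png");b=cv2.imread("pics/o0t.png"); b=cv2.copyMakeBorder(b,0,60,0,0,cv2.BORDER_CONSTANT); cv2.imwrite("pics/o0.png",np.hstack([a,b]))
```

```text
(no output)
```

View pics/o0.png

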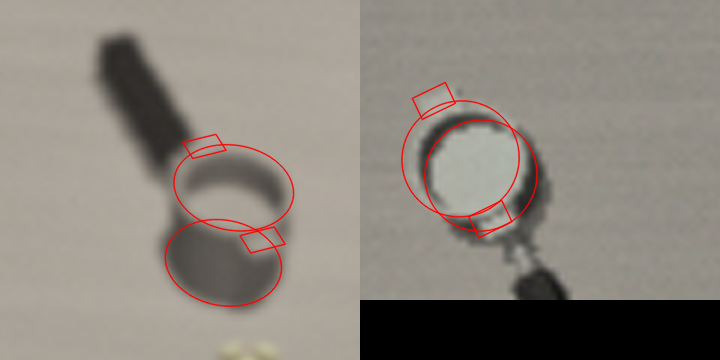

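Run:
```python
from h import *
import pickle
def draw(im,C,x0,y0,w,h,g,yaw,fn,k=5):
    big=cv2.resize(im,None,fx=k,fy=k,interpolation=cv2.INTER_CUBIC).copy()
    a=np.radians(yaw);R=np.array([[np.cos(a),-np.sin(a),0],[np.sin(a),np.cos(a),0],[0,0,1.]])
    def pl(P,closed,col):
        q=C.proj(np.array(P)@R.T+[g[0],g[1],0]); q=(q+.5)*k-.5; cv2.polylines(big,[np.int32(q*16)],closed,col,1,cv2.LINE_AA,4)
    t=np.linspace(np.pi/2,1.5*np.pi,60); pl(np.c_[.053*np.cos(t),.053*np.sin(t),.24+0*t],False,(255,0,0))
    pl([[-.033,0,.24],[-.053,0,.24]],False,(255,0,0)); pl([[-.033*.5,.033*.866,.24],[-.053*.5,.053*.866,.24]],False,(255,0,0))
    t=np.linspace(0,6.28,40); b=np.array([.0212,0,.3147]); pl(np.c_[.013*np.cos(t),.013*np.sin(t),0*t]+b,True,(0,255,0))
    pl([[.025,-.025,.265],[.025,.025,.265]] if 0 else [[.015,-.025,.265],[.085,-.025,.265],[.085,.025,.265],[.015,.025,.265]],True,(0,0,255))
    pl([[-.065,-.085*.75,.032],[-.065,.085*.75,.032]],False,(255,0,255))
    cv2.imwrite(fn,big[y0*k:(y0+h)*k,x0*k:(x0+w)*k,::-1])
g=(.5858,.0292);yaw=1.8
for n in("w1","w2"):
    s,c,im=pickle.load(open(f"pics/{n}.pkl","rb")); x0=195 if n=="w1" else 120
    draw(im,Cam("wrist",c),x0,105,130,130,g,yaw,f"pics/g{n}.png",4)
draw(np.load("pics/top0.npy"),Cam("top"),270,105,80,90,g,yaw,"pics/gt.png",6)
draw(np.load("pics/scene0.npy"),Cam("scene"),280,170,70,90,g,yaw,"pics/gs.png",6)
a=[cv2.imread(f"pics/g{n}.png") for n in("w1","w2")]; cv2.imwrite("pics/gw.png",cv2.resize(np.hstack(a),None,fx=.75,fy=.75)); 
a=[cv2.imread(f"pics/g{n}.png") for n in("t","s")]; b=np.hstack(a);cv2.imwrite("pics/gts.png",cv2.resize(b,None,fx=.85,fy=.85))
```

```text
(no output)
```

View pics/gw.png

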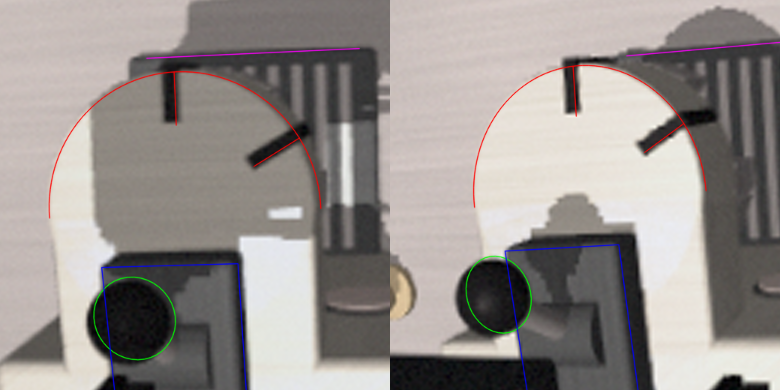

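View pics/gts.png

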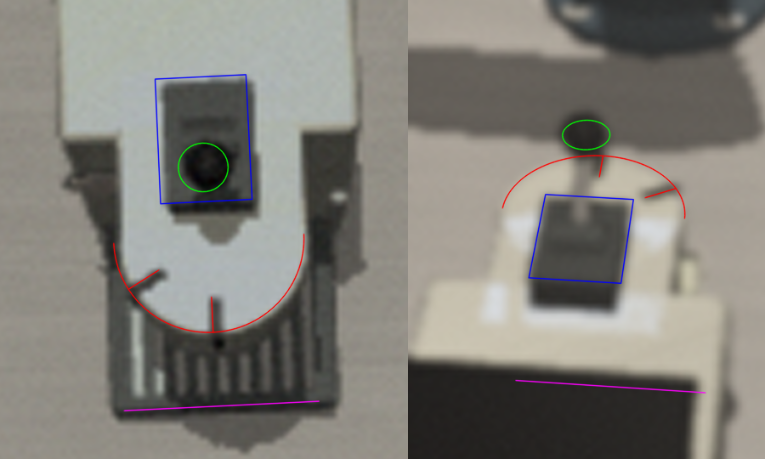

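```bash
cat > droop.py <<'E'
from h import *
def shift(A,B,x,y,w,h,m=16):
    k=4
    a=cv2.resize(A[y:y+h,x:x+w],None,fx=k,fy=k,interpolation=cv2.INTER_CUBIC)
    best=None
    b=cv2.resize(B[y-m:y+h+m,x-m:x+w+m],None,fx=k,fy=k,interpolation=cv2.INTER_CUBIC)
    r=cv2.matchTemplate(b,a,cv2.TM_CCOEFF_NORMED); _,v,_,l=cv2.minMaxLoc(r); return l[0]/k-m,l[1]/k-m,v
E
python3 - <<'E'
from droop import *
S0=np.load("pics/scene0.npy");S5=np.load("pics/scene5.npy");T0=np.load("pics/top0.npy");T5=np.load("pics/top5.npy")
print("scene",shift(S0,S5,380,246,20,24),"rim only",shift(S0,S5,380,246,20,12))
print("top",shift(T0,T5,230,165,20,14))
a=np.radians(25.3); Rp=np.array([[np.cos(a),-np.sin(a),0],[np.sin(a),np.cos(a),0],[0,0,1.]]); o=np.array([.5465,.2594,0])
for d in (0,2,4,6,8,10):
    R1,o1=pfpose(d,zg=.0228)
    for n,pt in (("scene",[0,0,.06]),("scene",[0,0,.03]),("top",[.02,0,.06])):
        C=Cam(n); pt=np.array(pt); print(d,n,pt[2],(C.proj(R1@pt+o1)-C.proj(Rp@pt+o))[0].round(2),end="  ")
    print()
E
```

```text
scene (1.75, -5.75, 0.9790182709693909) rim only (1.75, -5.75, 0.9884909391403198)
top (-2.75, -1.5, 0.9693867564201355)
0 scene 0.06 [ 1.62 -8.67]  0 scene 0.03 [ 1.57 -8.45]  0 top 0.06 [-2.9  -1.89]  
2 scene 0.06 [ 1.67 -7.54]  2 scene 0.03 [ 1.47 -7.57]  2 top 0.06 [-2.76 -1.97]  
4 scene 0.06 [ 1.69 -6.44]  4 scene 0.03 [ 1.36 -6.73]  4 top 0.06 [-2.59 -2.  ]  
6 scene 0.06 [ 1.7  -5.35]  6 scene 0.03 [ 1.23 -5.91]  6 top 0.06 [-2.41 -1.99]  
8 scene 0.06 [ 1.68 -4.3 ]  8 scene 0.03 [ 1.08 -5.13]  8 top 0.06 [-2.2  -1.92]  
10 scene 0.06 [ 1.65 -3.27]  10 scene 0.03 [ 0.92 -4.39]  10 top 0.06 [-1.97 -1.81]
```

```bash
cat >> h.py <<'E'
from scipy.spatial.transform import Rotation as Ro
def Rz(y): return Ro.from_euler("z",y,degrees=True).as_matrix()
def tool_for(yaw,o,droop,out=.1115,zg=.0228,lat=0.):
    Rr,orr=pfpose(droop,out,zg,lat,{"tcp_rot":np.eye(3),"position":np.zeros(3)})
    Rt=Rz(yaw)@Rr.T; return np.asarray(o)-Rt@orr,Rt
G=np.array([.5858,.0285]); GY=1.8
E
python3 - <<'E'
from h import *
s=bot.read_state(); print(s["position"])
y=GY-60; hd=-np.array([np.cos(np.radians(y)),np.sin(np.radians(y))])
P,R=tool_for(y,[*(G+.14*hd),.07],5.3); print(P); rel(P,R)
P,R=tool_for(y,[*(G+.14*hd),.07],0); print(P); rel(P,R)
E
```

```text
[0.44485934 0.2130097  0.04341679]
[0.45419545 0.24075642 0.07388123]
linear [-20.2, 21.1, -30.5] rot [3.7, -4.52, 83.47]
[0.45327062 0.24224801 0.0738    ]
linear [-20.0, 22.8, -30.5] rot [-0.16, -0.2, 83.53]
```

Emit:
play_rows(
  fingers=[255,255,255,255,255,255,255,255,255,255,255,255,255,255,255,255,255,255],
  linear=[
    [0,0,-10],
    [0,0,-20],
    [0,0,-30],
    [-2,2,-30.5],
    [-4,4,-30.5],
    [-6,6,-30.5],
    [-8,8,-30.5],
    [-10,10,-30.5],
    [-12,12,-30.5],
    [-14,14,-30.5],
    [-16,16,-30.5],
    [-18,18,-30.5],
    [-20,20,-30.5],
    [-20,21,-30.5],
    [-20,21,-30.5],
    [-20,21,-30.5],
    [-20,21,-30.5],
    [-20,21,-30.5],
  ],
  rot=[
    [0,0,0],
    [0,0,0],
    [0.2,-0.3,5],
    [0.5,-0.6,11],
    [0.8,-1,18],
    [1.1,-1.4,25],
    [1.4,-1.8,32],
    [1.7,-2.2,39],
    [2,-2.5,46],
    [2.3,-2.9,53],
    [2.6,-3.2,60],
    [3,-3.6,67],
    [3.3,-4,74],
    [3.6,-4.4,80],
    [3.7,-4.5,83.5],
    [3.7,-4.5,83.5],
    [3.7,-4.5,83.5],
    [3.7,-4.5,83.5],
  ],
)

```text
time_s: 8.85
position: [0.4545, 0.2407, 0.0743]
tcp_rot: [[-0.525, 0.85, 0.049], [0.846, 0.527, -0.078], [-0.092, 0.001, -0.996]]
force: [0.2, -0.6, -2.4]
opening: 0.272
```

Run:
```python
from h import *
s=bot.read_state(); print(s["time_s"],s["position"],s["force"],s["moment"],s["opening"],s["joint_positions"]); print(s["tcp_rot"].round(4))
im=capture("top"); np.save("pics/top6.npy",im); im=capture("scene"); np.save("pics/scene6.npy",im)
po=[(pfpose(5.3,zg=.0228),(255,0,0)),(pfpose(9,zg=.0228),(0,255,0))]
ov(np.load("pics/scene6.npy"),"scene",330,190,66,70,"pics/o6s.png",po); ov(np.load("pics/top6.npy"),"top",240,150,66,70,"pics/o6t.png",po)
cv2.imwrite("pics/o6.png",np.hstack([cv2.imread("pics/o6s.png"),cv2.imread("pics/o6t.png")]))
```

```text
8.85 [0.45453274 0.24070257 0.07431511] [ 0.23044463 -0.62561044 -2.417842  ] [ 0.3619804   0.10655209 -0.03404445] 0.27153729055442655 [ 18.54545986  35.37560551 105.24723976  -8.29303729  38.39525599
  -6.79845855]
[[-0.5247  0.8498  0.0495]
 [ 0.8463  0.5271 -0.0779]
 [-0.0923  0.001  -0.9957]]
```

View pics/o6.png

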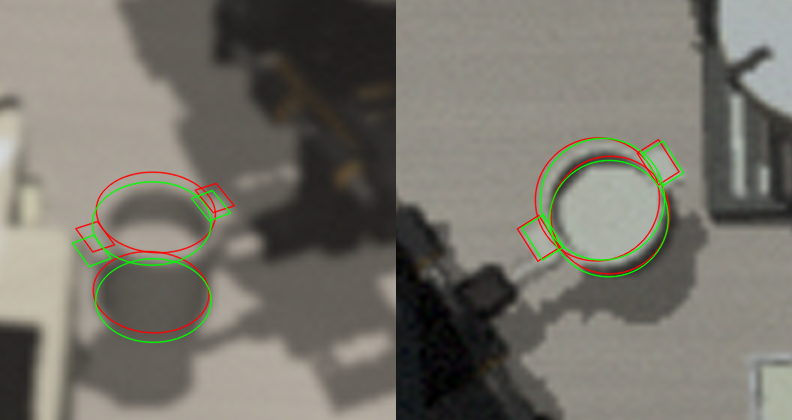

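Run:
```python
from h import *
y=GY-60
for z in (.075,.085,.095,.13):
    P,R=tool_for(y,[*G,z],5.3); print(z,P); rel(P,R)
```

```text
0.075 [0.52796926 0.12177144 0.07888123]
linear [-139.6, -0.1, 8.2] rot [0.03, -0.01, -0.02]
0.085 [0.52796926 0.12177144 0.08888123]
linear [-140.5, -0.1, -1.8] rot [0.03, -0.01, -0.02]
0.095 [0.52796926 0.12177144 0.09888123]
linear [-141.4, -0.1, -11.8] rot [0.03, -0.01, -0.02]
0.13 [0.52796926 0.12177144 0.13388123]
linear [-144.7, -0.0, -46.6] rot [0.03, -0.01, -0.02]
```

Emit:
play_rows(
  fingers=[255,255,255,255,255,255,255,255,255,255],
  linear=[
    [-20,0,1],
    [-45,0,2],
    [-70,0,4],
    [-95,0,5],
    [-115,0,6],
    [-130,0,7],
    [-139.5,0,8],
    [-139.5,0,8],
    [-140.5,0,-2],
    [-140.5,0,-2],
  ],
  rot=[
    [0,0,0],
    [0,0,0],
    [0,0,0],
    [0,0,0],
    [0,0,0],
    [0,0,0],
    [0,0,0],
    [0,0,0],
    [0,0,0],
    [0,0,0],
  ],
)

```text
time_s: 9.95
position: [0.528, 0.1227, 0.0901]
tcp_rot: [[-0.525, 0.85, 0.051], [0.846, 0.527, -0.078], [-0.093, 0.002, -0.996]]
force: [1.0, 1.0, -2.8]
opening: 0.276
```

Run:
```python
from h import *
s=bot.read_state(); print(s["time_s"],s["position"],s["force"],s["moment"],s["opening"])
im=capture("top"); np.save("pics/top7.npy",im); im=capture("scene"); np.save("pics/scene7.npy",im); cv2.imwrite("pics/s7.png",im[130:330,200:440,::-1].repeat(3,0).repeat(3,1)) 
im=capture("wrist"); cv2.imwrite("pics/w7.png",im[:,:,::-1])
crop(np.load("pics/top7.npy"),240,110,110,110,5,"pics/t7.png")
P,R=tool_for(GY-60,[*G,.085],5.3); rel(P,R)
```

```text
9.95 [0.52803008 0.12266382 0.0900945 ] [ 1.02852022  0.99779989 -2.83145812] [0.37327945 0.04923498 0.01925529] 0.27559925958162507
linear [-0.8, -0.1, 0.5] rot [0.04, -0.0, 0.03]
```

View pics/t7.png

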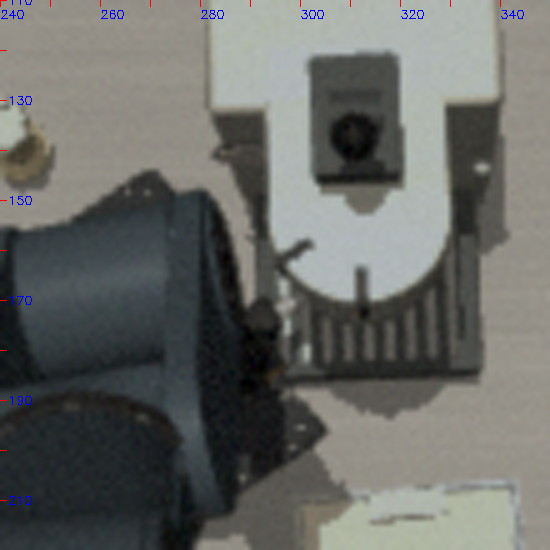

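View pics/s7.png

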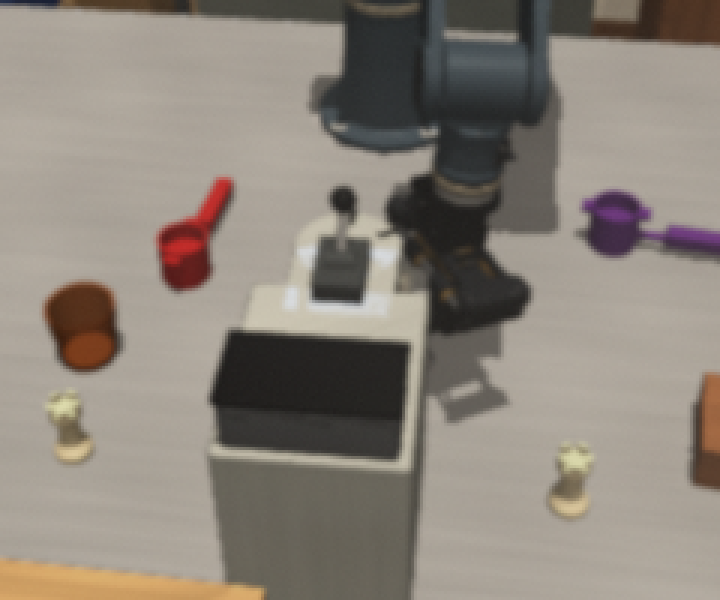

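View pics/w7.png

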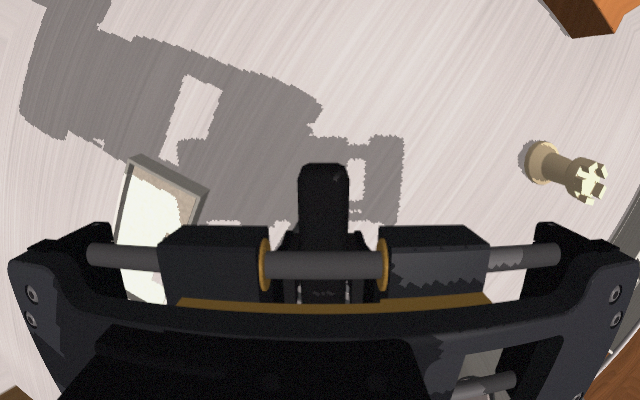

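Emit:
play_rows(
  fingers=[255,255,255,255,255,255,255,255,255],
  linear=[
    [-0.4,0,-4],
    [-0.8,0,-8],
    [-1.2,0,-12],
    [-1.5,0,-16],
    [-1.9,0,-20],
    [-2.3,0,-24],
    [-2.7,0,-28],
    [-2.8,0,-30],
    [-2.8,0,-30],
  ],
  rot=[
    [0,0,0],
    [0,0,0],
    [0,0,0],
    [0,0,0],
    [0,0,0],
    [0,0,0],
    [0,0,0],
    [0,0,0],
    [0,0,0],
  ],
)

```text
time_s: 11.0
position: [0.5281, 0.1219, 0.1194]
tcp_rot: [[-0.524, 0.85, 0.05], [0.847, 0.526, -0.078], [-0.093, 0.001, -0.996]]
force: [0.1, -0.3, -2.7]
opening: 0.273
```

Run:
```python
from h import *
s=bot.read_state(); print(s["time_s"],s["position"],s["force"],s["moment"],s["opening"])
P,R=tool_for(GY-60,[*G,.1155],5.3); rel(P,R)
```

```text
11.0 [0.52812255 0.12187262 0.11944982] [ 0.08778249 -0.27212087 -2.7305413 ] [0.43840993 0.0836509  0.00345124] 0.27297057643883976
linear [0.0, -0.2, 0.1] rot [0.05, 0.01, -0.04]
```

Emit:
play_rows(
  fingers=[255,255,255,255,255],
  linear=[
    [-0.4,0,-4],
    [-0.8,0,-8],
    [-1.0,0,-11],
    [-1.2,0,-13],
    [-1.2,0,-13],
  ],
  rot=[
    [0,0,0],
    [0,0,0],
    [0,0,0],
    [0,0,0],
    [0,0,0],
  ],
)

```text
time_s: 11.5
position: [0.5281, 0.1219, 0.1325]
tcp_rot: [[-0.524, 0.85, 0.05], [0.847, 0.527, -0.078], [-0.093, 0.001, -0.996]]
force: [-0.2, -0.4, -1.9]
opening: 0.275
```

Run:
```python
from h import *
s=bot.read_state(); print(s["time_s"],s["position"],s["force"],s["moment"],s["opening"])
P,R=tool_for(GY-60,[*G,.1285],5.3); rel(P,R)
```

```text
11.5 [0.52813697 0.12187597 0.13251429] [-0.22788267 -0.39946012 -1.91835704] [0.36808013 0.09308925 0.01152183] 0.2748603413031198
linear [0.0, -0.2, 0.1] rot [0.06, 0.02, -0.04]
```

Run:
```python
from h import *
b=tool_for(GY-60,[*G,.1287],5.3)
for a in range(0,61,5):
    print(a,end=" "); rel(*tool_for(GY-60+a,[*G,.1292],5.3),base=b)
```

```text
0 linear [-0.0, 0.0, -0.5] rot [0.0, 0.0, 0.0]
5 linear [-0.5, -9.6, -0.5] rot [-0.46, 0.0, -4.98]
10 linear [-1.7, -19.1, -0.3] rot [-0.92, 0.0, -9.96]
15 linear [-3.8, -28.4, -0.2] rot [-1.39, 0.0, -14.94]
20 linear [-6.6, -37.5, 0.1] rot [-1.85, 0.0, -19.91]
25 linear [-10.3, -46.4, 0.5] rot [-2.31, 0.0, -24.89]
30 linear [-14.7, -54.9, 0.9] rot [-2.77, -0.0, -29.87]
35 linear [-19.8, -62.9, 1.3] rot [-3.23, 0.0, -34.85]
40 linear [-25.6, -70.5, 1.9] rot [-3.69, -0.0, -39.83]
45 linear [-32.1, -77.6, 2.5] rot [-4.16, 0.0, -44.81]
50 linear [-39.1, -84.1, 3.1] rot [-4.62, 0.0, -49.79]
55 linear [-46.6, -89.9, 3.8] rot [-5.08, 0.0, -54.76]
60 linear [-54.7, -95.0, 4.6] rot [-5.54, 0.0, -59.74]
```

Emit:
play_rows(
  fingers=[255,255,255,255,255,255],
  linear=[
    [0,0,-0.5],
    [-0.5,-9.6,-0.5],
    [-1.7,-19.1,-0.3],
    [-3.8,-28.4,-0.2],
    [-6.6,-37.5,0.1],
    [-6.6,-37.5,0.1],
  ],
  rot=[
    [0,0,0],
    [-0.46,0,-4.98],
    [-0.92,0,-9.96],
    [-1.39,0,-14.94],
    [-1.85,0,-19.91],
    [-1.85,0,-19.91],
  ],
)

```text
time_s: 12.1
position: [0.5036, 0.0983, 0.1338]
tcp_rot: [[-0.783, 0.617, 0.082], [0.615, 0.787, -0.055], [-0.098, 0.008, -0.995]]
force: [-1.6, -2.5, 4.4]
opening: 0.285
```

Run:
```python
from h import *
s=bot.read_state(); print(s["time_s"],s["position"],s["force"],s["moment"],s["opening"])
rel(*tool_for(GY-40,[*G,.1292],5.3))
b=tool_for(GY-40,[*G,.1292],5.3)
for a in range(25,66,5):
    print(a,end=" "); rel(*tool_for(GY-60+a,[*G,.1292],5.3),base=b)
```

```text
12.1 [0.50357332 0.09826139 0.13375289] [-1.60279187 -2.53841266  4.42968542] [-0.46937189 -0.03679534 -0.13347149] 0.28473608834957465
linear [2.0, -4.0, 0.4] rot [0.44, 0.34, 0.05]
25 linear [-0.4, -9.6, 0.0] rot [-0.46, 0.0, -4.98]
30 linear [-1.7, -19.1, 0.2] rot [-0.92, 0.0, -9.96]
35 linear [-3.7, -28.4, 0.3] rot [-1.39, -0.0, -14.94]
40 linear [-6.6, -37.5, 0.6] rot [-1.85, -0.0, -19.91]
45 linear [-10.2, -46.4, 0.9] rot [-2.31, 0.0, -24.89]
50 linear [-14.6, -54.9, 1.4] rot [-2.77, 0.0, -29.87]
55 linear [-19.8, -62.9, 1.8] rot [-3.23, 0.0, -34.85]
60 linear [-25.6, -70.5, 2.4] rot [-3.69, 0.0, -39.83]
65 linear [-32.0, -77.6, 3.0] rot [-4.16, 0.0, -44.81]
```

Emit:
play_rows(
  fingers=[255,255],
  linear=[
    [0,0,0],
    [0,0,0],
  ],
  rot=[
    [0,0,0],
    [0,0,0],
  ],
)

```text
time_s: 12.3
position: [0.5015, 0.0963, 0.1341]
tcp_rot: [[-0.782, 0.618, 0.078], [0.615, 0.786, -0.058], [-0.097, 0.003, -0.995]]
force: [0.5, 1.7, 5.2]
opening: 0.272
```

Run:
```python
from h import *
s=bot.read_state(); print(s["time_s"],s["position"],s["force"],s["moment"],s["opening"])
rel(*tool_for(GY-40,[*G,.1292],5.3))
```

```text
12.3 [0.50149118 0.09629757 0.13405416] [0.54164338 1.73462351 5.19550512] [ 0.17258297 -0.50610272  0.20959257] 0.2722702040367233
linear [1.7, -1.1, 0.8] rot [0.16, 0.26, 0.02]
```

Run:
```python
from h import *
im=capture("scene"); crop(im,270,170,110,110,6,"pics/s8.png")
im=capture("wrist"); cv2.imwrite("pics/w8.png",im[:,:,::-1])
s=bot.read_state(); print(s["time_s"],s["position"],s["force"],s["moment"])
```

```text
12.4 [0.50157887 0.09641803 0.1341864 ] [0.51982154 1.58255232 6.02609971] [ 0.07763541 -0.41493703  0.20970788]
```

View pics/s8.png

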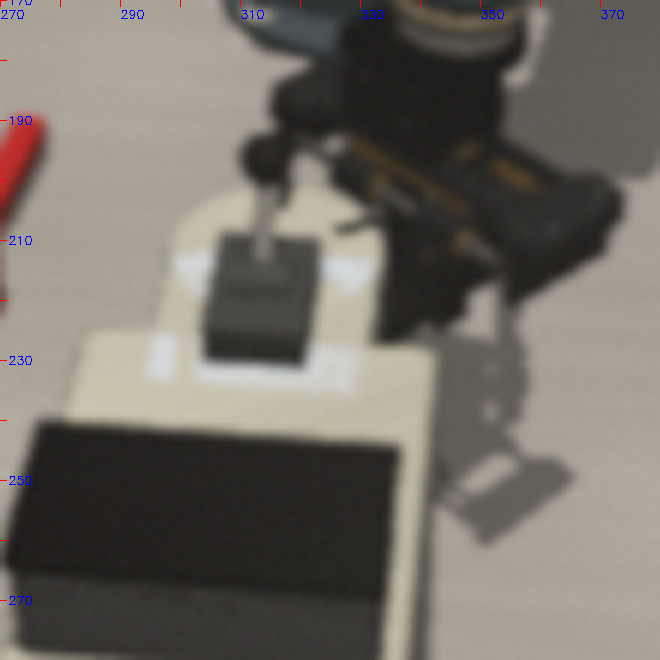

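View pics/w8.png

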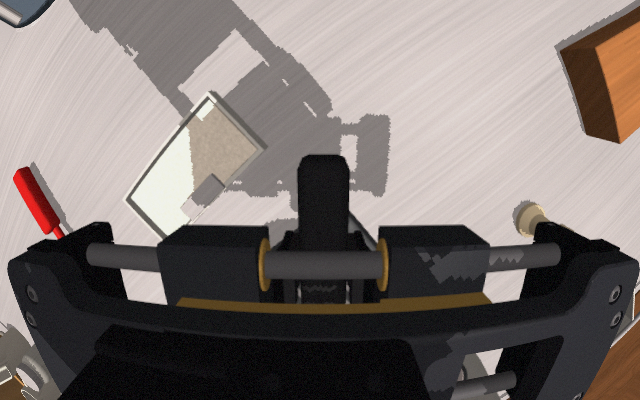

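Emit:
play_rows(
  fingers=[255,255],
  linear=[
    [0,0,-0.7],
    [0,0,-0.7],
  ],
  rot=[
    [0,0,0],
    [0,0,0],
  ],
)

```text
time_s: 12.6
position: [0.5014, 0.0964, 0.1344]
tcp_rot: [[-0.782, 0.618, 0.078], [0.616, 0.786, -0.057], [-0.096, 0.003, -0.995]]
force: [2.9, 1.5, 4.4]
opening: 0.275
```

Run:
```python
from h import *
s=bot.read_state(); print(s["time_s"],s["position"],s["force"],s["moment"],s["tau"])
```

```text
12.6 [0.50142966 0.09638804 0.13443848] [2.8653241  1.47693429 4.3617632 ] [ 0.1373512  -0.59945669  0.21995524] [ -0.6692886  -33.80343318  -8.78893733  -0.06563843   0.75411877
   0.2174117 ]
```

Emit:
play_rows(
  fingers=[255,255,255],
  linear=[
    [-0.1,0,-0.8],
    [-0.2,0,-1.6],
    [-0.2,0,-1.6],
  ],
  rot=[
    [0,0,0],
    [0,0,0],
    [0,0,0],
  ],
)

```text
time_s: 12.9
position: [0.5009, 0.0963, 0.1351]
tcp_rot: [[-0.782, 0.619, 0.076], [0.616, 0.786, -0.057], [-0.095, 0.002, -0.996]]
force: [5.4, 0.4, -1.1]
opening: 0.276
```

Run:
```python
from h import *
s=bot.read_state(); print(s["time_s"],s["position"],s["force"],s["moment"])
rel(*tool_for(GY-40,[*G,.1315],5.3))
```

```text
12.9 [0.50090463 0.09632025 0.13510753] [ 5.40127284  0.3769723  -1.08704731] [ 0.26345238 -0.76856314  0.38088139]
linear [1.1, -0.8, -0.4] rot [0.11, 0.13, -0.02]
```

```bash
sed -i 's/^G=np.array.*/G=np.array([.5875,.0272]); GY=1.8/' h.py
python3 - <<'E'
from h import *
kw=dict(out=.1082)
# commanded now ~ old target raised by 2.3 mm
Go=np.array([.5858,.0285]); b=list(tool_for(GY-40,[*Go,.1292],5.3)); b[0]=b[0]+np.array([0,0,.0023])
for a in range(20,66,5):
    print(a,end=" "); rel(*tool_for(GY-60+a,[*G,.1312],5.3,**kw),base=b)
E
```

```text
20 linear [-5.4, 0.0, 0.8] rot [0.0, 0.0, 0.0]
25 linear [-5.8, -9.2, 0.8] rot [-0.46, 0.0, -4.98]
30 linear [-7.0, -18.5, 1.0] rot [-0.92, 0.0, -9.96]
35 linear [-9.0, -27.5, 1.1] rot [-1.39, -0.0, -14.94]
40 linear [-11.8, -36.4, 1.4] rot [-1.85, -0.0, -19.91]
45 linear [-15.3, -45.0, 1.7] rot [-2.31, 0.0, -24.89]
50 linear [-19.6, -53.2, 2.1] rot [-2.77, 0.0, -29.87]
55 linear [-24.6, -61.0, 2.6] rot [-3.23, 0.0, -34.85]
60 linear [-30.2, -68.4, 3.1] rot [-3.69, 0.0, -39.83]
65 linear [-36.4, -75.2, 3.7] rot [-4.16, 0.0, -44.81]
```

Emit:
play_rows(
  fingers=[255,255,255],
  linear=[
    [-1.5,0,0.3],
    [-3.5,0,0.5],
    [-3.5,0,0.5],
  ],
  rot=[
    [0,0,0],
    [0,0,0],
    [0,0,0],
  ],
)

```text
time_s: 13.2
position: [0.501, 0.0945, 0.1346]
tcp_rot: [[-0.782, 0.619, 0.07], [0.617, 0.785, -0.057], [-0.09, -0.001, -0.996]]
force: [-0.2, 3.4, 5.5]
opening: 0.274
```

Run:
```python
from h import *
s=bot.read_state(); print(s["time_s"],s["position"],s["force"],s["tcp_rot"].T@s["force"],s["moment"])
im=capture("wrist"); cv2.imwrite("pics/w9.png",im[:,:,::-1]); crop(im,280,140,90,90,6,"pics/w9a.png")
```

```text
13.2 [0.50101293 0.09450103 0.13459099] [-0.22632944  3.44160651  5.49205142] [ 1.80395592  2.55697348 -5.68032911] [ 0.36835306 -0.26797641  0.21394677]
```

View pics/w9a.png

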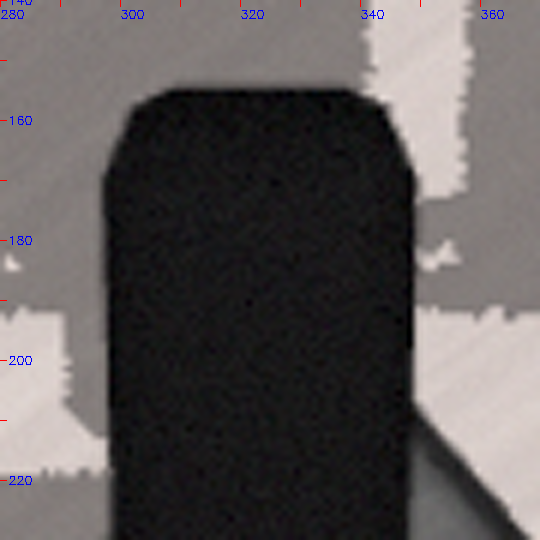

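Run:
```python
from h import *
Go=np.array([.5858,.0285]); b=list(tool_for(GY-40,[*Go,.1292],5.3)); b[0]=b[0]+np.array([0,0,.0023])+b[1]@np.array([-.0035,0,.0005])
for a in range(20,66,5):
    print(a,end=" "); rel(*tool_for(GY-60+a,[.587,.0278,.1323],5.3,out=.109),base=b)
```

```text
20 linear [-0.4, 0.2, -0.9] rot [0.0, 0.0, 0.0]
25 linear [-0.8, -9.2, -0.9] rot [-0.46, 0.0, -4.98]
30 linear [-2.1, -18.4, -0.8] rot [-0.92, 0.0, -9.96]
35 linear [-4.1, -27.6, -0.6] rot [-1.39, -0.0, -14.94]
40 linear [-6.9, -36.5, -0.3] rot [-1.85, -0.0, -19.91]
45 linear [-10.4, -45.1, -0.0] rot [-2.31, 0.0, -24.89]
50 linear [-14.7, -53.4, 0.4] rot [-2.77, 0.0, -29.87]
55 linear [-19.7, -61.3, 0.9] rot [-3.23, 0.0, -34.85]
60 linear [-25.4, -68.7, 1.4] rot [-3.69, 0.0, -39.83]
65 linear [-31.7, -75.6, 2.0] rot [-4.16, 0.0, -44.81]
```

Emit:
play_rows(
  fingers=[255,255,255,255,255,255,255],
  linear=[
    [-0.4,0,-0.9],
    [-0.5,-4.5,-0.9],
    [-0.8,-9.2,-0.9],
    [-1.4,-13.8,-0.9],
    [-2.1,-18.4,-0.8],
    [-2.1,-18.4,-0.8],
    [-2.1,-18.4,-0.8],
  ],
  rot=[
    [0,0,0],
    [-0.23,0,-2.5],
    [-0.46,0,-5],
    [-0.7,0,-7.5],
    [-0.92,0,-9.96],
    [-0.92,0,-9.96],
    [-0.92,0,-9.96],
  ],
)

```text
time_s: 13.95
position: [0.4912, 0.0783, 0.1352]
tcp_rot: [[-0.877, 0.475, 0.078], [0.473, 0.88, -0.044], [-0.09, -0.001, -0.996]]
force: [-0.4, -0.3, 0.0]
opening: 0.271
```

Run:
```python
from h import *
s=bot.read_state(); print(s["time_s"],s["position"],s["force"],s["tcp_rot"].T@s["force"],s["moment"],s["opening"])
rel(*tool_for(GY-30,[.587,.0278,.1323],5.3,out=.109))
im=capture("wrist"); crop(im,280,140,90,90,6,"pics/w10a.png")
```

```text
13.95 [0.49115891 0.07829032 0.13522017] [-0.35314828 -0.26211772  0.0417921 ] [ 0.1819542  -0.39839045 -0.05782481] [ 0.04170548  0.06039422 -0.01943966] 0.27128964073082357
linear [-1.2, 0.8, -0.9] rot [-0.09, -0.15, -0.13]
```

View pics/w10a.png

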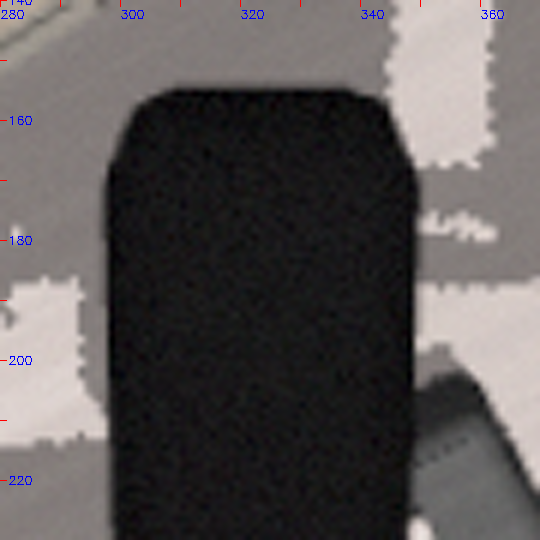

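Run:
```python
from h import *
b=tool_for(GY-30,[.587,.0278,.1323],5.3,out=.109)
for a in (2.5,5,7.5,10,12.5,15,20,25,30,32,34):
    print(a,end=" "); rel(*tool_for(GY-30+a,[.587,.0278,.1323],5.3,out=.109),base=b)
```

```text
2.5 linear [-0.1, -4.7, 0.0] rot [-0.23, 0.0, -2.49]
5 linear [-0.4, -9.3, 0.0] rot [-0.46, -0.0, -4.98]
7.5 linear [-0.9, -14.0, 0.1] rot [-0.69, -0.0, -7.47]
10 linear [-1.6, -18.6, 0.2] rot [-0.92, 0.0, -9.96]
12.5 linear [-2.5, -23.2, 0.2] rot [-1.15, 0.0, -12.45]
15 linear [-3.6, -27.8, 0.3] rot [-1.39, 0.0, -14.94]
20 linear [-6.4, -36.7, 0.6] rot [-1.85, -0.0, -19.91]
25 linear [-10.0, -45.3, 0.9] rot [-2.31, -0.0, -24.89]
30 linear [-14.3, -53.6, 1.3] rot [-2.77, 0.0, -29.87]
32 linear [-16.2, -56.8, 1.5] rot [-2.96, 0.0, -31.86]
34 linear [-18.3, -60.0, 1.7] rot [-3.14, -0.0, -33.85]
```

Emit:
play_rows(
  fingers=[255,255,255,255,255,255,255,255],
  linear=[
    [-0.1,-4.7,0],
    [-0.4,-9.3,0],
    [-0.9,-14,0.1],
    [-1.6,-18.6,0.2],
    [-2.5,-23.2,0.2],
    [-3.6,-27.8,0.3],
    [-3.6,-27.8,0.3],
    [-3.6,-27.8,0.3],
  ],
  rot=[
    [-0.23,0,-2.5],
    [-0.46,0,-5],
    [-0.7,0,-7.5],
    [-0.92,0,-9.96],
    [-1.15,0,-12.45],
    [-1.39,0,-14.94],
    [-1.39,0,-14.94],
    [-1.39,0,-14.94],
  ],
)

```text
time_s: 14.8
position: [0.4816, 0.0524, 0.1353]
tcp_rot: [[-0.969, 0.23, 0.088], [0.229, 0.973, -0.021], [-0.09, -0.0, -0.996]]
force: [0.2, 0.3, -0.6]
opening: 0.271
```

Run:
```python
from h import *
s=bot.read_state(); print(s["time_s"],s["position"],s["force"],s["tcp_rot"].T@s["force"],s["moment"],s["opening"])
rel(*tool_for(GY-15,[.587,.0278,.1323],5.3,out=.109))
b=tool_for(GY-15,[.587,.0278,.1323],5.3,out=.109)
for a in (2.5,5,7.5,10,12.5,15,17,19):
    print(a,end=" "); rel(*tool_for(GY-15+a,[.587,.0278,.1323],5.3,out=.109),base=b)
```

```text
14.8 [0.4816217  0.05238834 0.13534642] [ 0.2364487   0.33078895 -0.608816  ] [-0.09819301  0.3764734   0.62017106] [ 0.05575364  0.18735989 -0.07081093] 0.27129547323888503
linear [-1.0, 0.1, -0.7] rot [-0.02, -0.11, -0.12]
2.5 linear [-0.1, -4.7, 0.0] rot [-0.23, 0.0, -2.49]
5 linear [-0.4, -9.3, 0.0] rot [-0.46, -0.0, -4.98]
7.5 linear [-0.9, -14.0, 0.1] rot [-0.69, 0.0, -7.47]
10 linear [-1.6, -18.6, 0.2] rot [-0.92, -0.0, -9.96]
12.5 linear [-2.5, -23.2, 0.2] rot [-1.15, 0.0, -12.45]
15 linear [-3.6, -27.8, 0.3] rot [-1.39, 0.0, -14.94]
17 linear [-4.7, -31.4, 0.4] rot [-1.57, 0.0, -16.93]
19 linear [-5.8, -34.9, 0.5] rot [-1.76, -0.0, -18.92]
```

Emit:
play_rows(
  fingers=[255,255,255,255,255,255,255,255],
  linear=[
    [-0.1,-4.7,0],
    [-0.4,-9.3,0],
    [-0.9,-14,0.1],
    [-1.6,-18.6,0.2],
    [-2.5,-23.2,0.2],
    [-3.6,-27.8,0.3],
    [-3.6,-27.8,0.3],
    [-3.6,-27.8,0.3],
  ],
  rot=[
    [-0.23,0,-2.5],
    [-0.46,0,-5],
    [-0.7,0,-7.5],
    [-0.92,0,-9.96],
    [-1.15,0,-12.45],
    [-1.39,0,-14.94],
    [-1.39,0,-14.94],
    [-1.39,0,-14.94],
  ],
)

```text
time_s: 15.6
position: [0.4791, 0.0247, 0.1354]
tcp_rot: [[-0.995, -0.029, 0.091], [-0.029, 1.0, 0.003], [-0.091, 0.001, -0.996]]
force: [-0.1, -0.3, -4.2]
opening: 0.273
```

Run:
```python
from h import *
s=bot.read_state(); print(s["time_s"],s["position"],s["force"],s["tcp_rot"].T@s["force"],s["moment"],s["opening"]); print(s["tcp_rot"].round(3))
rel(*tool_for(GY,[.587,.0278,.1323],5.3,out=.109))
im=capture("top"); np.save("pics/top11.npy",im); crop(im,260,130,100,90,6,"pics/t11.png")
im=capture("wrist"); cv2.imwrite("pics/w11.png",im[:,:,::-1])
```

```text
15.6 [0.47906624 0.02474339 0.13542309] [-0.13603742 -0.340188   -4.23638315] [ 0.5312057  -0.33902164  4.2052421 ] [ 0.08031593  0.29164787 -0.01232408] 0.2731325933303461
[[-0.995 -0.029  0.091]
 [-0.029  1.     0.003]
 [-0.091  0.001 -0.996]]
linear [-0.8, -0.3, -0.7] rot [0.03, -0.07, -0.11]
```

View pics/t11.png

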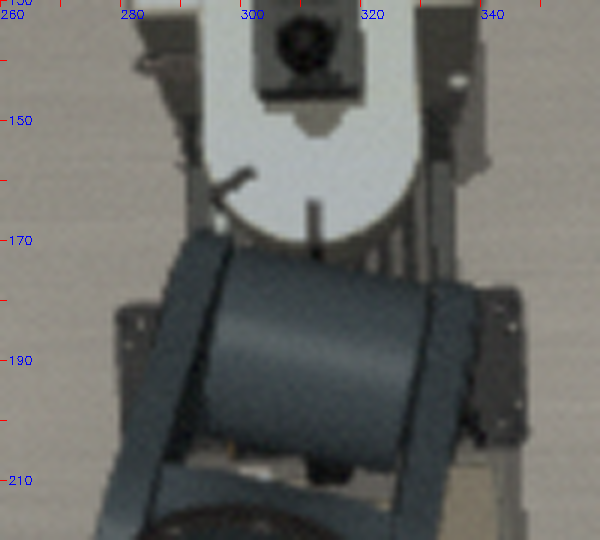

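View pics/w11.png

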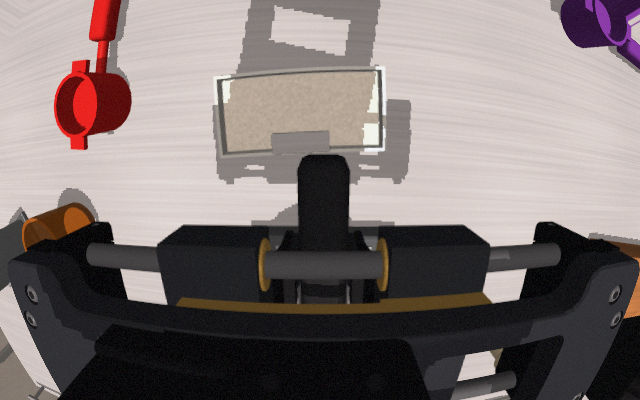

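Emit:
play_rows(
  fingers=[255,255,255,255,255,255],
  linear=[
    [0.2,0,2],
    [0.4,0,4],
    [0.5,0,6],
    [0.7,0,8],
    [0.7,0,8],
    [0.7,0,8],
  ],
  rot=[
    [0,0,0],
    [0,0,0],
    [0,0,0],
    [0,0,0],
    [0,0,0],
    [0,0,0],
  ],
)

```text
time_s: 16.3
position: [0.4804, 0.0246, 0.1284]
tcp_rot: [[-0.995, -0.031, 0.095], [-0.031, 1.0, 0.003], [-0.095, 0.0, -0.995]]
force: [-1.3, 1.2, 4.1]
opening: 0.272
```

Run:
```python
from h import *
s=bot.read_state(); print(s["time_s"],s["position"],s["force"],s["tcp_rot"].T@s["force"],s["moment"],s["opening"]); print(s["tcp_rot"].round(3))
```

```text
16.3 [0.48039013 0.02455785 0.12835898] [-1.26460027  1.23107528  4.12757072] [ 0.82909625  1.2699555  -4.22509322] [ 0.28630763 -0.13309983  0.11136021] 0.27200866276691804
[[-0.995 -0.031  0.095]
 [-0.031  1.     0.003]
 [-0.095  0.    -0.995]]
```

Contact now comes 6.6 mm lower than it did while the lugs rode the ridge, so they have dropped into the pockets. I'll open the gripper and back straight off.

Emit:
play_rows(
  fingers=[150,80,0,0,0,0,0,0],
  linear=[
    [0,0,0],
    [0,0,0],
    [0,0,0],
    [0,0,0],
    [0,0,0],
    [0,0,0],
    [0,0,0],
    [0,0,0],
  ],
  rot=[
    [0,0,0],
    [0,0,0],
    [0,0,0],
    [0,0,0],
    [0,0,0],
    [0,0,0],
    [0,0,0],
    [0,0,0],
  ],
)

```text
time_s: 17.1
position: [0.4797, 0.0245, 0.1277]
tcp_rot: [[-0.995, -0.031, 0.093], [-0.031, 1.0, 0.003], [-0.093, 0.0, -0.996]]
force: [-0.8, -0.1, -0.2]
opening: 0.916
```

Run:
```python
from h import *
s=bot.read_state(); print(s["time_s"],s["position"],s["force"],s["moment"],s["opening"])
im=capture("wrist"); cv2.imwrite("pics/w12.png",im[:,:,::-1])
```

```text
17.1 [0.47965009 0.02452794 0.12774568] [-0.7593385  -0.09193797 -0.1577554 ] [ 0.15569884 -0.13320016 -0.01422951] 0.9160563876147407
```

View pics/w12.png

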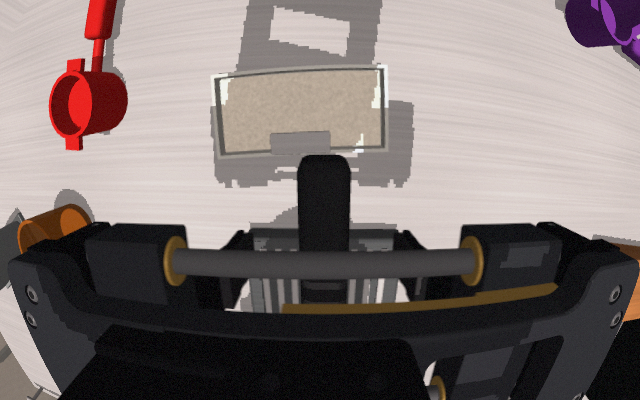

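Emit:
play_rows(
  fingers=[0,0,0,0,0,0,0,0,0],
  linear=[
    [0,0,-8],
    [0,0,-20],
    [0,0,-40],
    [0,0,-70],
    [0,0,-110],
    [0,0,-150],
    [0,0,-190],
    [0,0,-210],
    [0,0,-210],
  ],
  rot=[
    [0,0,0],
    [0,0,0],
    [0,0,0],
    [0,0,0],
    [0,0,0],
    [0,0,0],
    [0,5.4,0],
    [0,5.4,0],
    [0,5.4,0],
  ],
)

```text
time_s: 18.05
position: [0.4622, 0.0236, 0.3407]
tcp_rot: [[-0.999, -0.031, 0.007], [-0.031, 1.0, -0.001], [-0.007, -0.002, -1.0]]
force: [0.4, -0.8, -0.3]
opening: 1.002
```

Run:
```python
from h import *
import pickle
s=bot.read_state(); print(s["time_s"],s["position"],s["force"],s["moment"],s["opening"]); print(s["tcp_rot"].round(3))
c=get_calibration("wrist"); im=capture("wrist"); pickle.dump((s,c,im),open("pics/w13.pkl","wb"));cv2.imwrite("pics/w13.png",im[:,:,::-1])
im=capture("scene"); crop(im,270,170,110,110,6,"pics/s13.png")
```

```text
18.05 [0.46216737 0.02359429 0.34066319] [ 0.36923323 -0.84977017 -0.31782307] [ 0.10930294 -0.12797643  0.00035021] 1.0024439610328852
[[-0.999 -0.031  0.007]
 [-0.031  1.    -0.001]
 [-0.007 -0.002 -1.   ]]
```

View pics/w13.png

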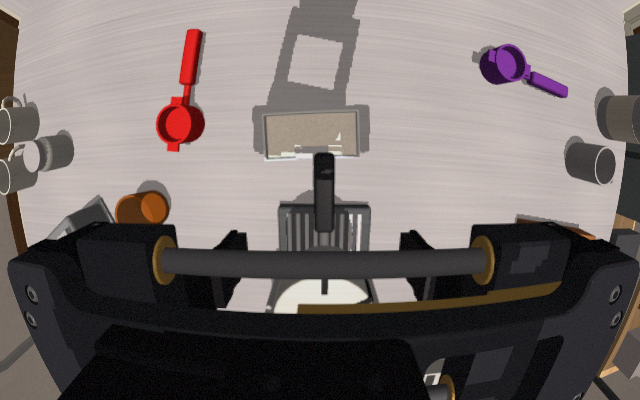

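View pics/s13.png

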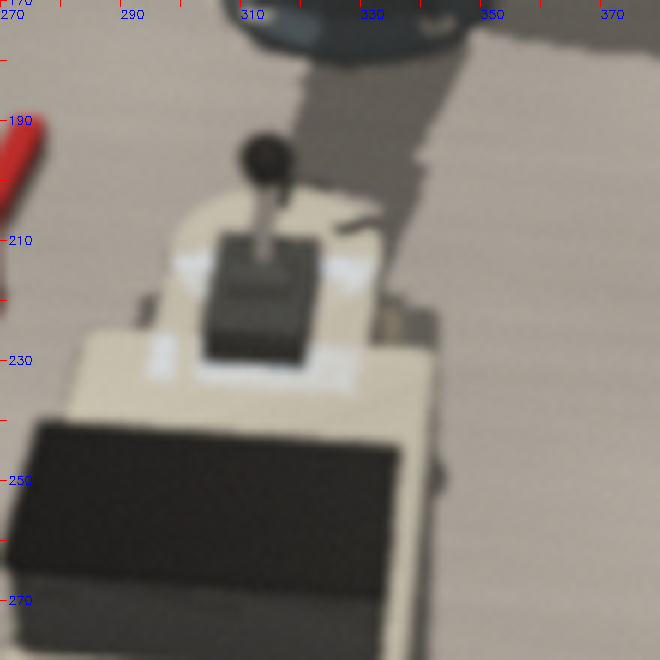

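Run:
```python
from h import *
import pickle
s,c,im=pickle.load(open("pics/w13.pkl","rb")); C=Cam("wrist",c)
for z in (.145,.155): print(C.atz(324.5,153,z),C.atz(324.5,231,z))
rel([.562,.027,.305],Rdown(181.8)); rel([.585,.0278,.305],Rdown(181.8)); rel([.643,.0295,.305],Rdown(181.8))
```

```text
[0.42409088 0.02422801 0.145     ] [0.51870522 0.02733012 0.145     ]
[0.42326812 0.02416633 0.155     ] [0.51523711 0.0271817  0.155     ]
linear [-102.5, -0.2, 31.7] rot [0.02, -0.07, -0.02]
linear [-125.5, -0.1, 31.7] rot [0.02, -0.07, -0.02]
linear [-183.6, -0.2, 31.6] rot [0.02, -0.07, -0.02]
```

Emit:
play_rows(
  fingers=[255,255,255,255,255,255,255,255,255,255,255,255],
  linear=[
    [0,0,0],
    [-20,0,0],
    [-50,0,0],
    [-80,0,0],
    [-95,0,10],
    [-100,0,22],
    [-102,0,32],
    [-102,0,32],
    [-108,0,32],
    [-114,0,32],
    [-120,0,32],
    [-120,0,32],
  ],
  rot=[
    [0,0,0],
    [0,0,0],
    [0,0,0],
    [0,0,0],
    [0,0,0],
    [0,0,0],
    [0,0,0],
    [0,0,0],
    [0,0,0],
    [0,0,0],
    [0,0,0],
    [0,0,0],
  ],
)

```text
time_s: 19.35
position: [0.5813, 0.0275, 0.3053]
tcp_rot: [[-1.0, -0.031, 0.001], [-0.031, 1.0, 0.0], [-0.001, -0.0, -1.0]]
force: [-0.5, -0.4, 0.6]
opening: 0.031
```

Run:
```python
from h import *
s=bot.read_state(); print(s["time_s"],s["position"],s["force"],s["opening"])
im=capture("scene"); crop(im,270,170,110,110,6,"pics/s14.png")
```

```text
19.35 [0.58127191 0.02748536 0.30528639] [-0.51648744 -0.35496227  0.55417927] 0.030584414227500415
```

View pics/s14.png

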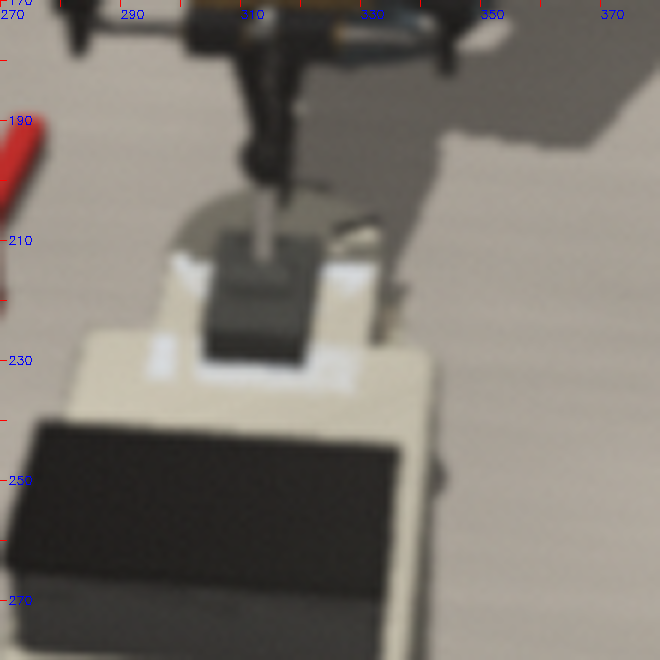

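Emit:
play_rows(
  fingers=[255,255,255,255,255,255,255,255,255,255,255],
  linear=[
    [-6,0,0],
    [-12,0,0],
    [-18,0,0],
    [-24,0,0],
    [-30,0,0],
    [-36,0,0],
    [-42,0,0],
    [-48,0,0],
    [-53,0,0],
    [-57,0,0],
    [-57,0,0],
  ],
  rot=[
    [0,0,0],
    [0,0,0],
    [0,0,0],
    [0,0,0],
    [0,0,0],
    [0,0,0],
    [0,0,0],
    [0,0,0],
    [0,0,0],
    [0,0,0],
    [0,0,0],
  ],
)

```text
time_s: 20.5
position: [0.6376, 0.0294, 0.3041]
tcp_rot: [[-1.0, -0.031, -0.002], [-0.031, 1.0, 0.001], [0.002, 0.001, -1.0]]
force: [0.3, -0.1, -0.2]
opening: 0.006
```

Run:
```python
from h import *
s=bot.read_state(); print(s["time_s"],s["position"],s["force"],s["opening"])
im=capture("scene"); crop(im,270,170,110,110,6,"pics/s15.png")
```

```text
20.5 [0.6375726  0.02942114 0.30408573] [ 0.32667937 -0.067382   -0.24842942] 0.005739707204740252
```

View pics/s15.png

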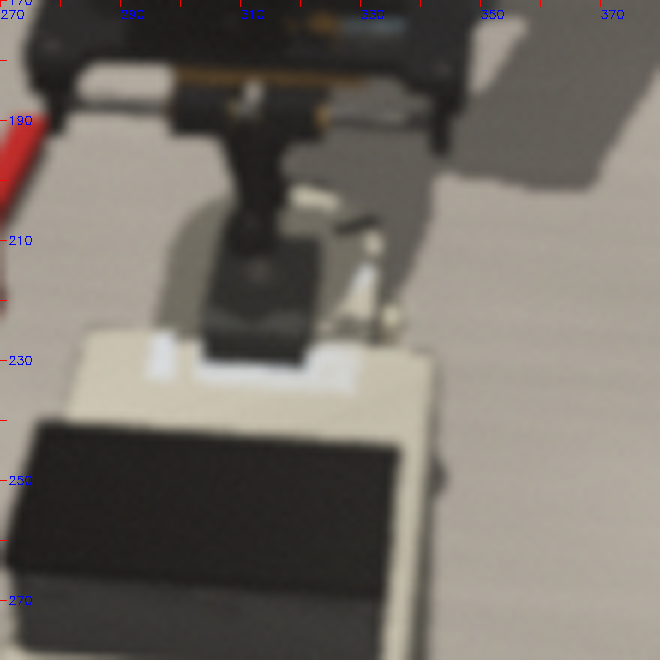

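Emit:
play_rows(
  fingers=[255,255,255,255],
  linear=[
    [-2,0,0],
    [-4,0,0],
    [-6,0,0],
    [-6,0,0],
  ],
  rot=[
    [0,0,0],
    [0,0,0],
    [0,0,0],
    [0,0,0],
  ],
)

```text
time_s: 20.95
position: [0.6413, 0.0296, 0.3043]
tcp_rot: [[-0.999, -0.031, -0.006], [-0.031, 1.0, 0.0], [0.006, 0.0, -1.0]]
force: [-4.8, 0.3, 0.7]
opening: 0.001
```

Run:
```python
from h import *
s=bot.read_state(); print(s["time_s"],s["position"],s["force"],s["opening"])
```

```text
20.95 [0.64132077 0.02960038 0.3042959 ] [-4.8106529   0.32400857  0.73439549] 0.0011367150388912322
```

Emit:
play_rows(
  fingers=[255,255,255],
  linear=[
    [-2,0,0],
    [-2,0,0],
    [-2,0,0],
  ],
  rot=[
    [0,0,0],
    [0,0,0],
    [0,0,0],
  ],
)

```text
time_s: 21.25
position: [0.6415, 0.0296, 0.3043]
tcp_rot: [[-0.999, -0.031, -0.01], [-0.031, 1.0, 0.0], [0.01, 0.0, -1.0]]
force: [-8.3, -1.2, 2.9]
opening: 0.005
```

Run:
```python
from h import *
s=bot.read_state(); print(s["time_s"],s["position"],s["force"],s["opening"])
```

```text
21.25 [0.64145885 0.02961041 0.30427077] [-8.30343538 -1.2116319   2.88480563] 0.005026831091951539
```

Emit:
play_rows(
  fingers=[255,255,255,255,255,255,255,255,255,255,255,255,255,255,255,255,255,255],
  linear=[
    [5,0,0],
    [20,0,0],
    [40,0,0],
    [60,0,-40],
    [80,0,-80],
    [110,0,-120],
    [150,0,-140],
    [190,-20,-140],
    [220,-60,-140],
    [240,-100,-140],
    [260,-140,-140],
    [270,-185,-140],
    [280,-230,-140],
    [280,-275,-140],
    [280,-320,-140],
    [280,-360,-140],
    [280,-360,-140],
    [280,-360,-140],
  ],
  rot=[
    [0,0,0],
    [0,0,0],
    [0,0,0],
    [0,0,0],
    [0,0,0],
    [0,0,0],
    [0,0,0],
    [0,0,0],
    [0,0,0],
    [0,0,0],
    [0,0,0],
    [0,0,0],
    [0,0,0],
    [0,0,0],
    [0,0,0],
    [0,0,0],
    [0,0,0],
    [0,0,0],
  ],
)

```text
time_s: 23.05
position: [0.3768, -0.3399, 0.4448]
tcp_rot: [[-1.0, -0.029, -0.0], [-0.029, 1.0, 0.0], [0.0, 0.0, -1.0]]
force: [-0.3, 0.5, 0.1]
opening: 0.004
```

Run:
```python
from h import *
s=bot.read_state(); print(s["time_s"],s["position"],s["force"],s["opening"])
im=capture("scene"); np.save("pics/scene16.npy",im); crop(im,270,170,110,110,6,"pics/s16.png"); S=Cam("scene");T=Cam("top")
im=capture("top"); np.save("pics/top16.npy",im); crop(im,240,100,130,130,5,"pics/t16.png")
cv2.imwrite("pics/tf16.png",im[:,:,::-1])
```

```text
23.05 [ 0.37681626 -0.33991209  0.44481659] [-0.31268959  0.52825275  0.05440564] 0.003968432236708522
```

View pics/s16.png

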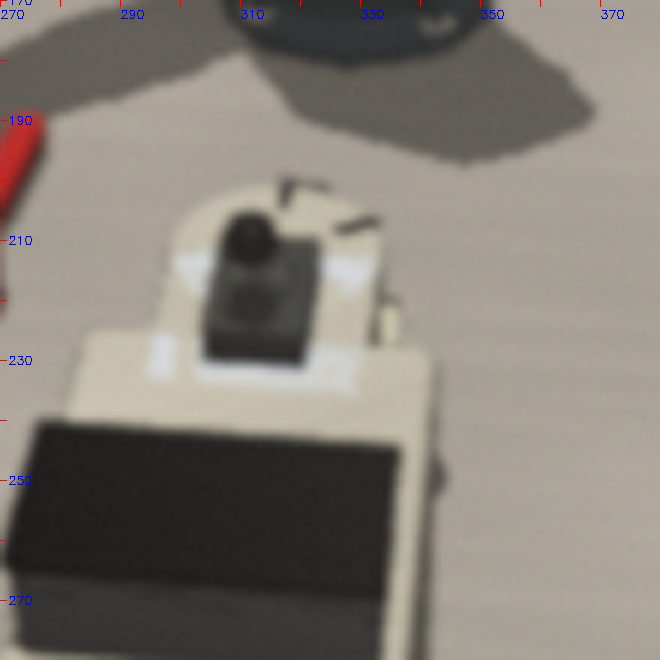

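View pics/t16.png

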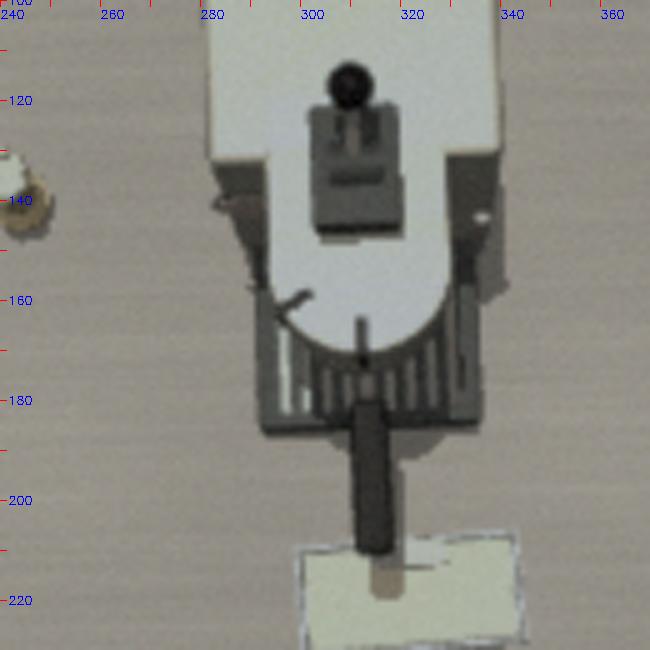

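View pics/tf16.png

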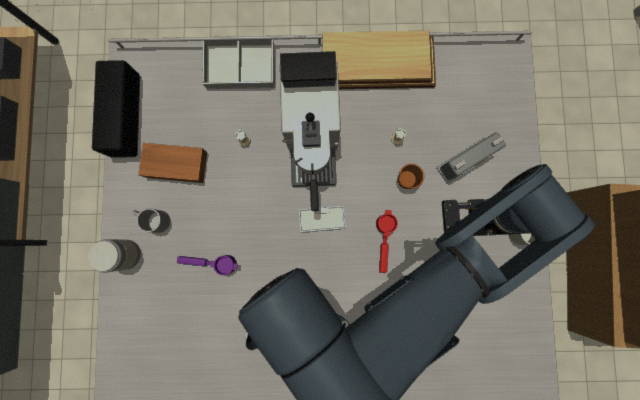

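The lever ball has moved from (310,137) to (310,117) in the top view, and the handle points straight out. There's time left, so I'll check the seated height from an oblique wrist view before handing in.

Run:
```python
from h import *
S=Cam("scene");T=Cam("top")
print("ball now",tri([(T,310,117),(S,311.6,209.6)]),"before",tri([(T,310.5,137),(S,315,196)]))
c,s_=np.cos(np.radians(40)),np.sin(np.radians(40)); p=np.radians(50)
z=np.array([np.sin(p)*c,np.sin(p)*s_,-np.cos(p)]);x=np.array([np.cos(p)*c,np.cos(p)*s_,np.sin(p)]);R=np.c_[x,np.cross(z,x),z]
rel([.45,-.10,.20],R); 
s=bot.read_state(); 
print("stage1"); rel([.40,-.25,.40],Rdown(40)); print("stage2");rel([.43,-.13,.24],R,base=(np.array([.40,-.25,.40]),Rdown(40)))
```

```text
ball now (array([0.66323479, 0.028818  , 0.31209281]), [0.5318834126155262, 0.5316431217777404]) before (array([0.60744675, 0.02910457, 0.31479558]), [0.8776167423215893, 0.8377433719113933])
linear [-80.8, 235.8, 245.2] rot [-60.88, 21.06, 130.47]
stage1
linear [-26.0, 87.5, 45.2] rot [-0.04, -0.01, 141.81]
stage2
linear [100.1, -72.6, 160.0] rot [-0.0, 50.0, 0.0]
```

Emit:
play_rows(
  fingers=[255,255,255,255,255,255,255,255,255,255,255,255,255,255,255,255,255,255,255],
  linear=[
    [0,0,0],
    [0,5,3],
    [-2,10,6],
    [-4,15,9],
    [-6,20,12],
    [-8,25,15],
    [-10,30,18],
    [-12,35,21],
    [-14,40,24],
    [-16,50,27],
    [-18,55,30],
    [-20,60,33],
    [-22,65,36],
    [-24,70,39],
    [-26,75,42],
    [-26,80,45],
    [-26,87,45],
    [-26,87,45],
    [-26,87,45],
  ],
  rot=[
    [0,0,8],
    [0,0,16],
    [0,0,24],
    [0,0,32],
    [0,0,40],
    [0,0,48],
    [0,0,56],
    [0,0,64],
    [0,0,72],
    [0,0,80],
    [0,0,88],
    [0,0,96],
    [0,0,104],
    [0,0,112],
    [0,0,120],
    [0,0,128],
    [0,0,136],
    [0,0,141.8],
    [0,0,141.8],
  ],
)

```text
time_s: 25.05
position: [0.4, -0.2496, 0.4006]
tcp_rot: [[0.765, 0.644, -0.0], [0.644, -0.765, -0.001], [-0.001, 0.001, -1.0]]
force: [-1.1, 0.6, 0.1]
opening: 0.004
```

Emit:
play_rows(
  fingers=[255,255,255,255,255,255,255,255,255,255],
  linear=[
    [12,-9,10],
    [24,-18,30],
    [36,-27,55],
    [50,-36,80],
    [65,-46,105],
    [80,-56,130],
    [90,-65,150],
    [100,-72,160],
    [100,-72,160],
    [100,-72,160],
  ],
  rot=[
    [0,7,0],
    [0,14,0],
    [0,21,0],
    [0,28,0],
    [0,35,0],
    [0,42,0],
    [0,50,0],
    [0,50,0],
    [0,50,0],
    [0,50,0],
  ],
)

```text
time_s: 26.05
position: [0.4303, -0.1319, 0.2403]
tcp_rot: [[0.492, 0.644, 0.586], [0.415, -0.765, 0.492], [0.765, 0.001, -0.644]]
force: [-0.2, -0.5, 0.1]
opening: 0.008
```

Run:
```python
from h import *
import pickle
s=bot.read_state(); print(s["time_s"],s["position"],s["force"],s["joint_positions"]); print(s["tcp_rot"].round(3))
c=get_calibration("wrist"); im=capture("wrist"); pickle.dump((s,c,im),open("pics/w17.pkl","wb"));cv2.imwrite("pics/w17.png",im[:,:,::-1])
```

```text
26.05 [ 0.43032054 -0.13190106  0.24030801] [-0.15850449 -0.46259574  0.10348006] [-65.3895188   21.93062914 121.52457564  53.45505352  66.64631182
 -51.39236018]
[[ 0.492  0.644  0.586]
 [ 0.415 -0.765  0.492]
 [ 0.765  0.001 -0.644]]
```

View pics/w17.png

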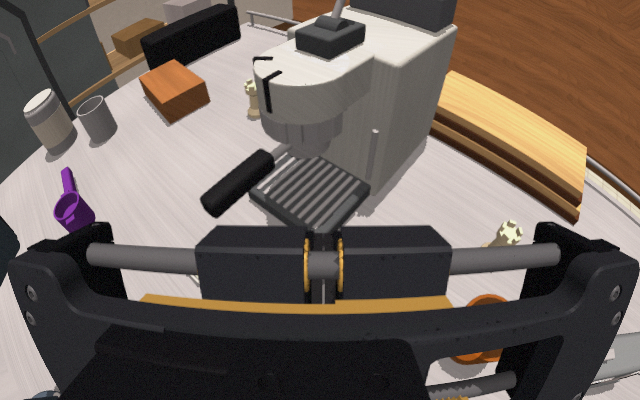

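Here the portafilter hangs in the group with the handle from (210,203) to (268,160). I'll overlay the locked model and the on-ridge model on this view and compare.

Run:
```python
from h import *
import pickle
s,c,im=pickle.load(open("pics/w17.pkl","rb")); C=Cam("wrist",c)
k=6;x0,y0,w,h=195,45,190,160; k=4
big=cv2.resize(im,None,fx=k,fy=k,interpolation=cv2.INTER_CUBIC).copy()
def pl(P,cl,col): cv2.polylines(big,[np.int32(((C.proj(np.array(P))+.5)*k-.5)*16)],cl,col,1,cv2.LINE_AA,4)
t=np.linspace(0,2*np.pi,80)
G2=np.array([.587,.028]); R=Rz(1.8)
pl(np.c_[.053*np.cos(t),.053*np.sin(t),.24+0*t]+[*G2,0],True,(255,0,255)); pl(np.c_[.053*np.cos(t),.053*np.sin(t),.161+0*t]+[*G2,0],True,(255,0,255))
for z,col in ((.119,(255,0,0)),(.125,(0,200,0))):
    o=np.array([*G2,z])
    pl(np.c_[.032*np.cos(t),.032*np.sin(t),0*t]@R.T+o,True,col)
    for yy in(-.012,.012):
      for zz in (.012,.036): pl(np.array([[-.065,yy,zz],[-.16,yy,zz]])@R.T+o,False,col)
    pl(np.array([[-.16,-.012,.012],[-.16,.012,.012],[-.16,.012,.036],[-.16,-.012,.036]])@R.T+o,True,col)
cv2.imwrite("pics/o17.png",big[y0*k:(y0+h)*k,x0*k:(x0+w)*k,::-1])
```

```text
(no output)
```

View pics/o17.png

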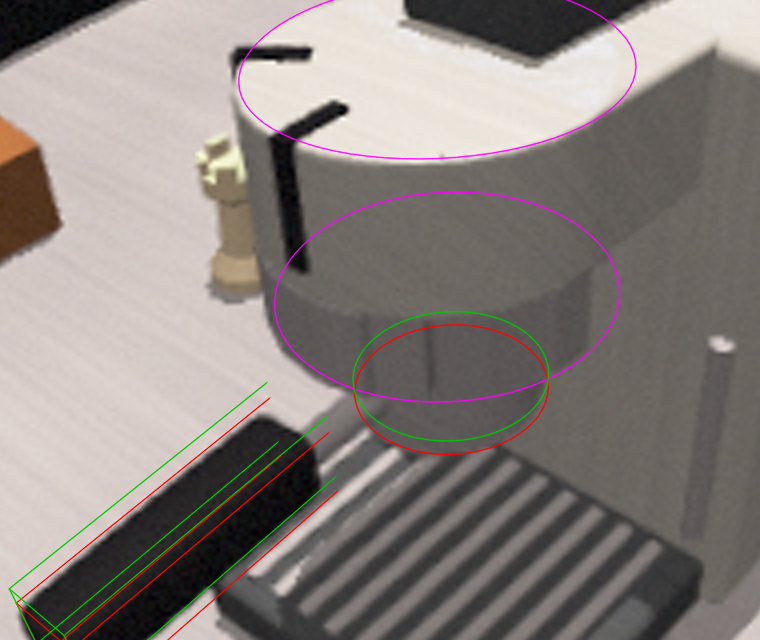

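Run:
```python
from h import *
import pickle
s,c,im=pickle.load(open("pics/w17.pkl","rb"))
a=np.clip(im[105:175,255:345].astype(float)*1.8,0,255).astype(np.uint8)
cv2.imwrite("pics/z17.png",cv2.resize(a,None,fx=8,fy=8,interpolation=cv2.INTER_CUBIC)[:,:,::-1])
```

```text
(no output)
```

View pics/z17.png

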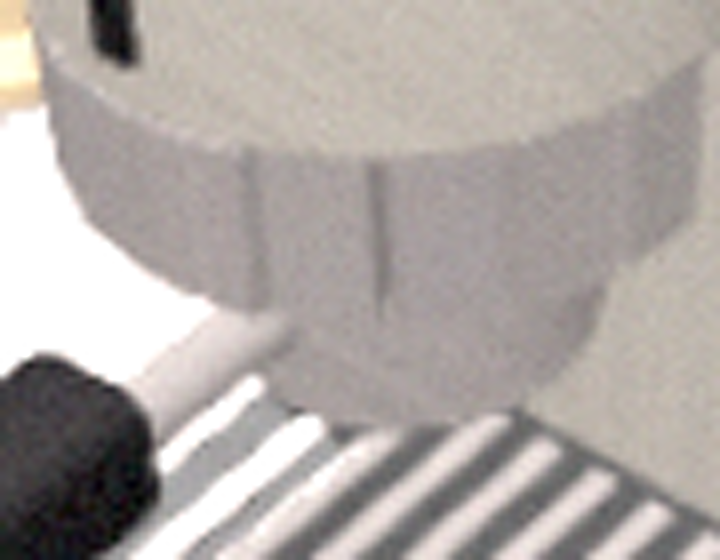

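The cup's lower edge is at about (309,158). That lies on the locked model (underside at 0.119 m) and not on the on-ridge one, which would be 3 px higher. I'll check the bystanders once more and hand in.

Run:
```python
from droop import *
A=np.load("pics/top0.npy");B=np.load("pics/top16.npy")
for n,b in dict(rookL=(234,127,18,20),rookR=(390,125,18,20),tumbler=(394,160,34,32),pad=(296,203,52,32),box=(135,140,76,44),jug=(132,204,40,30),sugar=(86,235,46,40),clock=(434,130,76,54),red=(374,206,26,52),purple=(174,250,66,30)).items(): print(n,shift(A,B,*b,m=6))
s=bot.read_state(); print(s["time_s"],s["force"])
print(bot.hand_in())
```

```text
rookL (0.0, 0.0, 0.9976937174797058)
rookR (0.0, 0.0, 0.9971722960472107)
tumbler (0.0, 0.0, 0.9981046319007874)
pad (0.0, 0.0, 0.5743721723556519)
box (0.0, 0.0, 0.9971418976783752)
jug (0.0, 0.0, 0.9986395239830017)
sugar (0.0, 0.0, 0.998826801776886)
clock (0.0, 0.0, 0.9875648617744446)
red (0.0, 0.0, 0.8183621168136597)
purple (0.0, 0.0, 0.9977279305458069)
26.1 [ 0.32029508 -0.02902327  0.08393137]
the job is handed in; nothing more can be done
None
```

The portafilter is locked in the group head with its handle straight out of the front. After letting it go, I pushed the warm-up lever to its rear stop. I handed the job in at 26.1 s with the arm clear of everything.

**Portafilter:** I took it by its black handle, lifted it in at the entry mark and twisted it 60°. It then dropped about 6.6 mm below the height at which it had rubbed on the ridge. An oblique wrist picture put the cup's lower edge on the locked height (underside 71 mm below the ceiling). The handle measured 1.9° and the machine about 1.8°.

**Lever:** The ball moved about 56 mm back. Pressing 2 mm further raised the force from 5 to 8 N without any movement, so it is at its stop.

**Other things on the cart:** None of the bystanders compared, nor the red and purple look-alikes, had shifted in the top view. The pad holder and the red look-alike matched less well (0.57 and 0.82). I put that down to the handle and arm shadow now lying over them. I did not compare the sugar tin separately from the similar pots on the right.

**What disagreed:**
- **Sagging in the grip:** the cup tilted about 5° when lifted, which I countered by tilting the tool.
- **Slipping in the grip:** the handle slid about 3 mm in the fingers at the start of the twist, with forces under about 10 N. I re-centred, raised it slightly and finished the twist.
- **Cameras:** the top camera read about 5–8 mm off the wrist camera for the standing cup, so I relied on the wrist views.
- **Handle in the last picture:** the end near the cup looked about 4 mm lower than the locked model. The cup's edge and the handle's far end fitted.

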